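# Make up the rework kit and the strip-down kit in two trays

## Robot

A 6-joint arm with a two-finger parallel gripper is mounted at the origin on a cart in front of the work surface, level with it; the furniture and walls round the work are solid. World frame = base frame: x ahead of the robot, y to its left, z up, the work surface at z = 0. Lengths are in m, angles in rad, forces in N, time in s.
With the tool pointing down it reaches from about 0.325 to 0.9 m from the base axis. Payload 3.5 kg.
Tool frame: the origin (TCP) lies on the centre line of the jaws, within the pads' length; the fingertips stand 14 mm ahead of it and the grasp point (between the pads) lies 5 mm behind it (manip.tcp_to_tips is the distance from the TCP to the fingertips, in m); z points along the fingers, y is the direction in which the jaws open and shut (so a half turn about z gives the same grasp; the last joint's range is limited). The gripper opens to 85 mm and grips with 20 to 120 N. Pads are 22 mm wide; open, the fingers measure 114 mm over their backs; the gripper's body (76 mm by 85 mm) begins 54 mm behind the grasp point. The pads swing forward as they close: fully open they stand 13 mm farther back than shut.
Start: joints at [-1.352, 0.276, -0.026, 1.268, 0, 1.467], TCP at [0.198, -0.593, 0.22] pointing down, gripper open.
Joint ranges: [-3.12, 3.12], [-0.85, 1.88], [-1.08, 1.24], [-1.95, 2.15], [-1.57, 1.53], [-3.14, 3.14]. Speed limits (rad/s): [2.57, 2.57, 3.14, 3.14, 3.14, 3.14].

## Interface

Orientations are given as [roll, pitch, yaw] about the fixed x, y, z axes, in that order (R = Rz(yaw) Ry(pitch) Rx(roll)).
In Python, from plant import monitor, viewer, close_job, manip gives the robot as it stands. The module is installed in compiled form; this text tells all that it offers.
- The arm moves only by the tool drive_tool, never from a script. Its argument "series" is one flat list of numbers, 7 for each row, row after row: the turn, a rotation vector about the tool's x, y, z scaled (see below), then the shift along the tool's x, y, z scaled (see below), then the gripper's target within -1 to 1 (fully open at 1, half-way at 0, shut at -1). A call has 1 to 20 rows; each row is the pose to reach, as a shift and turn from the pose measured when the call began, along the tool's axes at that moment, turning the shorter way round; what a row does not reach only later rows make up. The controller multiplies each number of a shift by 12 cm and each number of a turn by 360 degrees. A row lasts 1/8 s, in which the tool goes at most 62.5 mm and 10.7 degrees, less where a joint would pass 70% of its speed; a pose out of reach is approached as far as the arm can. A call with a number of a shift or a turn outside -1 to 1 is refused whole. A call with a gripper value outside its range is refused whole. The fingers move at their own pace and stop on an object; "force" is the grip in N (left out, the last holds). Time passes only in rows, so rows that repeat a pose let the fingers close. It gives the time, the measured TCP pose, the force and the opening at its end, in the units of the state.
- monitor.state(): the state, without advancing time (a new reading comes with each control period).
- viewer.grab_frame(name): name is "scene" or "top" or "wrist"; returns a dict with "pixels" (480x640x3 uint8, red, green, blue), "fx", "fy", "cx", "cy" (pixels), "R" (3x3) and "t" (3): a world point X has camera coordinates R X + t; the wrist camera has in their place "mount" (4x4, takes a point from camera to tool coordinates, whose origin is the TCP and whose axes are the flange's). Camera axes: x right, y down, z forward; pixel columns grow to the right and rows downward; lengths in m; the calibration is good to about 2 mm. A picture is of the moment at which its call begins: read the wrist's pose just before it. There is no depth.
- close_job(): hands the job in, once; it reports no verdict.
The state is a dict: "time_s": time; "joints": joint angles; "dq": joint speeds; "effort": joint torques, N m; "tool_pos": TCP position; "eef_rot": TCP orientation; "ft_force": force on the tool from outside, world axes, zero at the start; "torque": the same for the moment, N m; "opening": finger opening in m.
Only numpy, scipy, OpenCV 4.12 (cv2) and the standard library are available. Lean on these libraries where they do the work, as an engineer would, in place of code of your own. Each camera call takes 0.05 s, during which the arm holds its last target.

## Task

Make up two repair kits from the stock on the pale left-hand desk. The tray with three compartments gets the soldering iron lengthwise along the middle of its long compartment, and the solder reel and the red-lidded tin upright in its two smaller ones, one in each, whichever way round; the tray with two compartments gets the screwdriver lengthwise along the middle of its narrower compartment and the small white dish, right way up, in its wider one. Everything rests wholly inside its compartment on the tray's floor, and the flux syringe, the multimeter and the side cutters stay where they are.

Things in the scene. Friction and masses are not known exactly. Their poses are not given: they have to be found in the camera images.
- tray_three: Three-compartment grey plastic tray with a dark floor, fixed, 220 (x) x 166 (y) mm. Origin: centre of its underside, at bench level. In mm from it: floor at z 9, walls and dividers 4 thick, top at z 15. Long narrow compartment inside x -106..106, y 15..79, centre (0, 47). The rest, y -79..11, is halved by a cross divider: two equal smaller compartments 104 x 90, centres (-54, -34) and (54, -34).
- tray_two: Two-compartment grey plastic tray with a dark floor, fixed, 220 (x) x 166 (y) mm. Origin: centre of its underside, at bench level. In mm from it: floor at z 9, walls and dividers 4 thick, top at z 15. Long narrow compartment inside x -106..106, y 15..79, centre (0, 47). The rest is one wider compartment: x -106..106, y -79..11, centre (0, -34).
- iron: Cordless soldering iron lying on the pale desk, 182 mm long (along its x), handle black and blue, 20 mm wide and high, from x -91 to 12 mm; the thin shaft and tip (7 mm) run from there to x 91, 10 mm over the desk. Origin: at underside level, mid-length. Grip across the handle (along its y) at about x -35. About 65 g. The pale desk is 6 mm lower than the bench.
- screwdriver: Screwdriver lying on the pale desk, 171 mm long (along its x): blue handle 27 mm wide and 26 mm high from x -86 to -20 mm, neck 19 mm to x 4, thin 7 mm shaft from there to x 86, 13 mm over the desk. Origin: at underside level, mid-length. Grip across the handle (along its y) at about x -42. About 75 g. The pale desk is 6 mm lower than the bench.
- reel: Solder reel standing on its flange: a dark grey spool with a pale winding, 60 mm diameter, 34 mm high, round. Origin: centre of its underside; z up is its axis. About 190 g. The pale desk is 6 mm lower than the bench.
- tin: Round foil-wrapped tin with a red lid, 57 mm diameter, 68 mm high, closed, standing. Origin: centre of its underside; z up is its axis. About 120 g. The pale desk is 6 mm lower than the bench.
- dish: Small white oval dish, 36 x 62 x 14 mm (36 mm along its x, 62 mm along its y, 14 mm high). Origin: centre of its underside; z up. Grip it across its 36 mm width, fingers outside. About 30 g. The pale desk is 6 mm lower than the bench.
- syringe: Bystander: flux syringe lying on the bench, 169 x 26 x 17 mm. Origin: centre of its underside, x along its length. Stays where it is.
- multimeter: Bystander: grey-and-teal multimeter lying on the bench behind the trays, 150 x 74 x 44 mm. Origin: centre of its underside, x along its length. Stays where it is.
- cutters: Bystander: side cutters with red handles lying on the bench behind the trays, 109 x 58 x 12 mm. Origin: centre of its underside, x along its length. They stay where they are.
Mind the look-alikes: they are no part of the job. Several things have the shape of the reel; the one meant has the colours described above.

How it is judged:
By the outcome, as a careful person would: the job done as asked, in the order asked, and still so for the second after the job is handed in, with the robot touching nothing.
It also fails if it takes over 128 s, if anything falls off the work surface, if the arm or the gripper's body presses on something with over 40 N, if the wrist force passes 120 N, or if a joint passes its speed limit or range.

## Working session

There is one attempt and no reset: what is moved stays moved. The work goes in short steps, Python scripts to look and compute and a tool call to move; the robot and the scene stay as the last step left them, time stands still between calls to the robot, and variables do not carry over. Pictures are saved under pics/ and viewed, and the job is handed in when it is done.

Besides the shell and the picture viewer there is one more tool, called after ">>>" as name(argument=value, ...) on one line, values as JSON. drive_tool: Moves the arm, as the interface text tells. Its arguments: {"type":"object","properties":{"series":{"type":"array"},"force":{"type":"number"}},"required":["series"]}

```bash
mkdir -p pics; ls; cat > h.py <<'E'
import numpy as np, cv2
from plant import monitor, viewer, close_job, manip
from scipy.spatial.transform import Rotation as Ro
def save(n,img): cv2.imwrite('pics/'+n+'.png',cv2.cvtColor(img,cv2.COLOR_RGB2BGR))
def cam(name):
    s=monitor.state(); f=viewer.grab_frame(name)
    if 'R' in f and f['R'] is not None and name!='wrist': return f['pixels'],f,np.array(f['R']),np.array(f['t'])
    T=np.eye(4);T[:3,:3]=Ro.from_euler('xyz',s['eef_rot']).as_matrix();T[:3,3]=s['tool_pos']
    W=T@np.array(f['mount']); R=W[:3,:3].T; return f['pixels'],f,R,-R@W[:3,3]
def ray(f,R,t,u,v):
    d=np.array([(u-f['cx'])/f['fx'],(v-f['cy'])/f['fy'],1]); return -R.T@t, R.T@d
def onplane(f,R,t,u,v,z):
    c,d=ray(f,R,t,u,v); return c+d*(z-c[2])/d[2]
def proj(f,R,t,X):
    p=R@np.array(X)+t; return f['fx']*p[0]/p[2]+f['cx'],f['fy']*p[1]/p[2]+f['cy']
E
python3 - <<'E'
from h import *
print(monitor.state()); print(manip.tcp_to_tips, dir(manip))
for n in ['scene','top','wrist']:
    p,f,R,t=cam(n); save(n+'0',p); print(n,f['fx'],f['fy'],f['cx'],f['cy'],-R.T@t,R.round(3).tolist())
E
```

```text
pics
{'time_s': 0.0, 'joints': array([-1.35239906e+00,  2.77139989e-01, -2.78835086e-02,  1.26802419e+00,
        6.31502410e-06,  1.46739593e+00]), 'dq': array([ 0.00073603,  0.00036563, -0.00066646,  0.00151811,  0.00036678,
       -0.00138602]), 'effort': array([-8.85213421e-05, -4.45508623e+01,  2.95203710e+01,  1.64236320e-02,
       -1.81938894e-04,  3.06221224e-06]), 'tool_pos': array([ 0.19748538, -0.59212264,  0.21875417]), 'eef_rot': array([-3.13935397e+00, -2.38658183e-04,  3.21797391e-01]), 'ft_force': array([-0.58621105, -0.04377209, -0.69524621]), 'torque': array([ 0.0199071 ,  0.02727855, -0.00323393]), 'opening': 0.08562292843668695}
0.014 ['Unreachable', '__class__', '__delattr__', '__dict__', '__dir__', '__doc__', '__eq__', '__format__', '__ge__', '__getattribute__', '__getstate__', '__gt__', '__hash__', '__init__', '__init_subclass__', '__le__', '__lt__', '__module__', '__ne__', '__new__', '__reduce__', '__reduce_ex__', '__repr__', '__setattr__', '__sizeof__', '__str__', '__subclasshook__', '__weakref__', 'tcp_to_tips']
scene 464.652967561676 464.652967561676 320.1910188915788 238.6447588585361 [ 0.05048331 -0.97080425  0.58012948] [[0.888, -0.46, 0.018], [-0.19, -0.402, -0.896], [0.42, 0.792, -0.444]]
top 454.4560694463986 454.4560694463986 317.73342755434265 240.24113759974682 [ 0.36859598 -0.00540646  1.19809859] [[-0.027, -1.0, 0.007], [-0.986, 0.025, -0.163], [0.163, -0.011, -0.987]]
wrist 377.06244309268857 377.06244309268857 319.92165386178294 244.53842865916147 [ 0.26088794 -0.57111047  0.37345613] [[0.315, -0.949, -0.003], [-0.915, -0.304, 0.266], [-0.253, -0.081, -0.964]]
```

View pics/scene0.png

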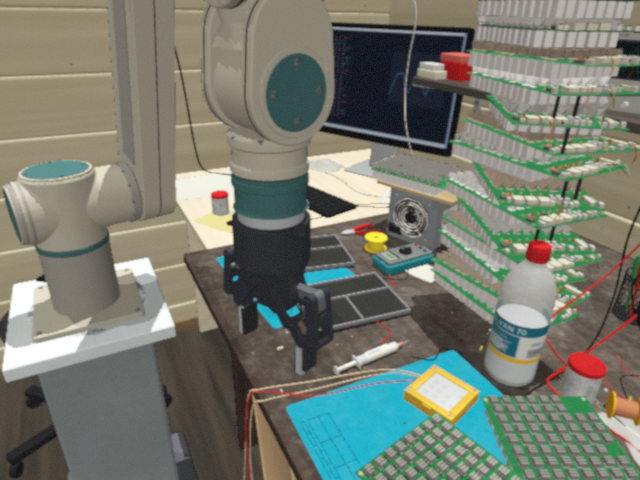

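View pics/top0.png

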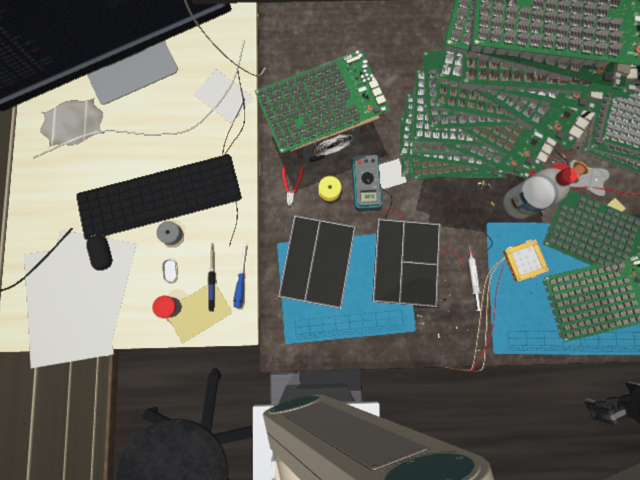

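View pics/wrist0.png

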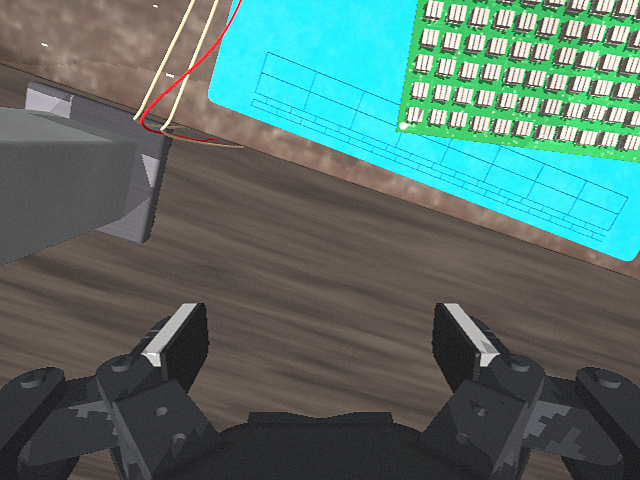

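Top view: the reel candidates are the grey spool with pale winding at (169,232), the yellow spool at (330,188) and the copper spool at about (580,168). The red-lid candidates are the tin on the desk at (165,307), the bench jar at scene (585,370) and the bottle cap at top (566,176). The long tools are at (212,275) and (241,275), and the dish is at (170,271). Next I'll crop in close.

```bash
python3 - <<'E'
from h import *
p,f,R,t=cam('top')
save('crA',cv2.resize(p[200:350,130:265],None,fx=4,fy=4,interpolation=cv2.INTER_CUBIC)[:600])
save('crB',cv2.resize(p[200:320,270:450],None,fx=4.4,fy=4.4,interpolation=cv2.INTER_CUBIC))
for n,u,v,z in [('reel',169,232,.028),('tin',165,307,.062),('dish',170,271,.0),('iron tipend',212,245,0),('iron h',212,307,0),('sd',241,290,0),('T2',317,262,.012),('T3',407,262,.012)]:
    print(n,onplane(f,R,t,u,v,z).round(3))
E
```

```text
reel [0.594 0.369 0.028]
tin [0.399 0.363 0.062]
dish [0.494 0.373 0.   ]
iron tipend [0.561 0.263 0.   ]
iron h [0.397 0.261 0.   ]
sd [0.44  0.186 0.   ]
T2 [ 0.507 -0.015  0.012]
T3 [ 0.501 -0.252  0.012]
```

View pics/crA.png

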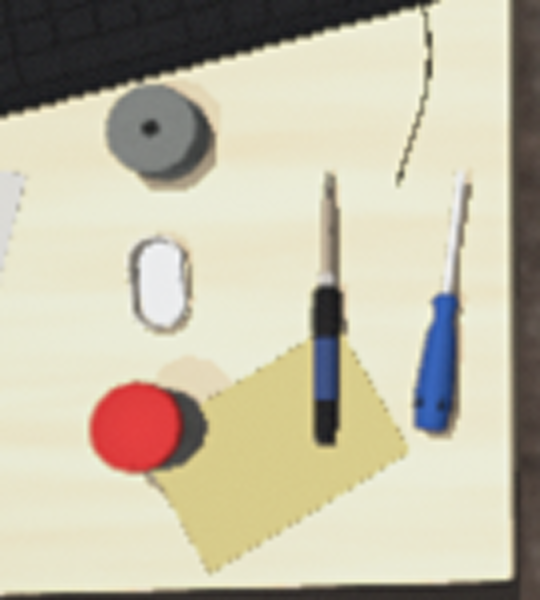

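View pics/crB.png

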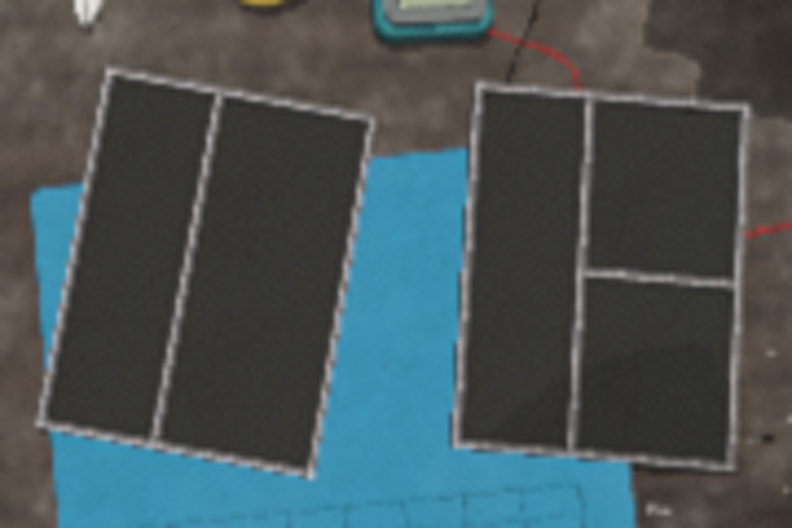

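The grey spool at top (169,232) is the reel; I'll check its winding from the wrist camera. The red-lidded tin at (165,307) stands on the pale desk. Tray two is the left tray and tray three the right. I'll now measure poses from the top view and work out a look pose.

```bash
cat >> h.py <<'E'
def rows(wps):
    """wps: (x,y,z,yaw) world, tool down; prints row numbers from current pose"""
    s=monitor.state(); R0=Ro.from_euler('xyz',s['eef_rot']); p0=np.array(s['tool_pos'])
    for w in wps:
        Rt=Ro.from_euler('z',w[3])*Ro.from_euler('x',np.pi)
        rv=(R0.inv()*Rt).as_rotvec()/(2*np.pi); d=R0.inv().apply(np.array(w[:3])-p0)/.12
        print(np.round(w,4),'->',np.round(np.r_[rv,d],3).tolist(),'dist %.3f'%np.linalg.norm(np.array(w[:3])-p0))
def traycorn(n):
    return np.array([[x,y,0.015] for x,y in [(-.11,-.083),(.11,-.083),(.11,.083),(-.11,.083)]])
def fittray(P):  # P: world xy of corners in order (-,-),(+,-),(+,+),(-,+)
    P=np.array(P)[:,:2]; c=P.mean(0); a=(P[1]-P[0])+(P[2]-P[3]); return c,np.arctan2(a[1],a[0])
E
python3 - <<'E'
from h import *
p,f,R,t=cam('top')
hsv=cv2.cvtColor(p,cv2.COLOR_RGB2HSV)
# trays: floor dark uniform
g=cv2.cvtColor(p,cv2.COLOR_RGB2GRAY)
for n,(x0,x1) in {'T2':(278,360),'T3':(370,445)}.items():
    m=np.zeros(g.shape,np.uint8); m[212:312,x0:x1]=((g[212:312,x0:x1]<75)&(hsv[212:312,x0:x1,1]<60)).astype(np.uint8)
    nn,l,st,ce=cv2.connectedComponentsWithStats(m,connectivity=4)
    for i in range(1,nn):
        if st[i,4]>600:
            c=cv2.findContours((l==i).astype(np.uint8),0,1)[0][0]
            P=np.array([onplane(f,R,t,u,v,.009)[:2] for u,v in c[:,0,:]]).astype(np.float32)
            r=cv2.minAreaRect(P*1000); print(n,st[i].tolist(),np.round(r[0],1),np.round(r[1],1),round(r[2],2))
# hand corners from crop B at z=.015
cb=lambda L:[onplane(f,R,t,270+u/4.4,200+v/4.4,.015) for u,v in L]
print(fittray(cb([(312,474),(372,120),(110,70),(42,425)])))
print(fittray(cb([(731,466),(746,106),(478,85),(455,443)])))
for n,lo,hi,box,z in [('tin',(0,150,100),(8,255,255),(145,185,290,325),.062),('blue',(100,120,80),(125,255,255),(205,250,240,315),.005)]:
    m=cv2.inRange(hsv,lo,hi); k=np.zeros_like(m); a,b,c,d=box; k[c:d,a:b]=m[c:d,a:b]
    for c in cv2.findContours(k,0,1)[0]:
        if cv2.contourArea(c)>20:
            P=np.array([onplane(f,R,t,u,v,z)[:2] for u,v in c[:,0,:]]).astype(np.float32)*1000
            r=cv2.minAreaRect(P); print(n,np.round(r[0],1),np.round(r[1],1),round(r[2],1))
rows([(.45,-.25,.25,np.pi/2),(.43,.20,.27,np.pi),(.43,.27,.27,np.pi)])
E
```

```text
T2 [281, 217, 37, 82, 1861] [520.5  30.7] [ 61.9 210.4] 77.85
T2 [307, 222, 46, 84, 2663] [503.8 -48.7] [ 88.1 210.4] 77.95
T3 [375, 221, 28, 81, 1878] [ 507.1 -204.3] [ 62.3 211. ] 83.71
T3 [403, 223, 35, 40, 1257] [ 552.4 -291.2] [ 88.2 102. ] 83.38
T3 [401, 263, 36, 42, 1331] [ 444.3 -279.1] [ 89.  102.4] 83.76
(array([ 0.5083028 , -0.01657019]), np.float64(-0.2040534171873306))
(array([ 0.50062719, -0.25080239]), np.float64(-0.11117813680563873))
tin [400.7 366.3] [54.  51.5] 64.1
blue [436.1 263.3] [36.7 10.4] 0.6
blue [439.7 191.1] [21.6 84. ] 85.6
[ 0.45   -0.25    0.25    1.5708] -> [-0.0, -0.0, -0.199, 2.898, -2.043, -0.253] dist 0.427
[0.43   0.2    0.27   3.1416] -> [-0.0, -0.0, -0.449, 3.926, -5.653, -0.416] dist 0.827
[0.43   0.27   0.27   3.1416] -> [-0.0, -0.0, -0.449, 4.111, -6.207, -0.415] dist 0.895
```

>>> drive_tool(series=[0,0,-0.1,0.9,-0.9,-0.3,0.2,0,0,-0.2,0.9,-0.9,-0.3,0.2,0,0,-0.3,0.9,-0.9,-0.3,0.2,0,0,-0.4,0.9,-0.9,-0.3,0.2,0,0,-0.449,0.9,-0.9,-0.3,0.2,0,0,-0.449,0.9,-0.9,-0.3,0.2,0,0,-0.449,0.9,-0.9,-0.3,0.2,0,0,-0.449,0.9,-0.9,-0.3,0.2,0,0,-0.449,0.9,-0.9,-0.3,0.2,0,0,-0.449,0.9,-0.9,-0.3,0.2,0,0,-0.449,0.9,-0.9,-0.3,0.2,0,0,-0.449,0.9,-0.9,-0.3,0.2,0,0,-0.449,0.9,-0.9,-0.3,0.2,0,0,-0.449,0.9,-0.9,-0.3,0.2,0,0,-0.449,0.9,-0.9,-0.3,0.2,0,0,-0.449,0.9,-0.9,-0.3,0.2,0,0,-0.449,0.9,-0.9,-0.3,0.2], force=40)

```text
time_s: 2.38
tool_pos: [0.2659, -0.4559, 0.2554]
eef_rot: [3.14, -0.0, 3.14]
ft_force: [0.6, 0.2, -0.5]
opening: 0.0515
```

>>> drive_tool(series=[0,0,0,-0.5,0.5,0,0.2,0,0,0,-0.9,1,0,0.2,0,0,0,-0.9,1,0,0.2])

```text
time_s: 2.75
tool_pos: [0.3751, -0.3341, 0.2556]
eef_rot: [3.14, 0.0, 3.14]
ft_force: [-0.2, -0.2, -0.7]
opening: 0.0512
```

>>> drive_tool(series=[0,0,0,-0.2,0.5,0,0.2,0,0,0,-0.3,1,0,0.2])

```text
time_s: 3.0
tool_pos: [0.4118, -0.2157, 0.2558]
eef_rot: [3.14, 0.001, 3.137]
ft_force: [0.7, -0.0, -0.6]
opening: 0.0511
```

>>> drive_tool(series=[0,0,0,0,0.5,0,0.2,0,0,0,0,1,0,0.2])

```text
time_s: 3.25
tool_pos: [0.4124, -0.0939, 0.2561]
eef_rot: [3.14, 0.002, 3.135]
ft_force: [-0.0, 0.8, 0.3]
opening: 0.0512
```

>>> drive_tool(series=[0,0,0,0,0.5,0,0.2,0,0,0,0,1,0,0.2])

```text
time_s: 3.5
tool_pos: [0.413, 0.028, 0.2567]
eef_rot: [3.14, 0.003, 3.132]
ft_force: [0.9, 0.1, 0.1]
opening: 0.0513
```

>>> drive_tool(series=[0,0,0,0,0.5,0,0.2,0,0,0,0,1,0,0.2])

```text
time_s: 3.75
tool_pos: [0.414, 0.1501, 0.2572]
eef_rot: [3.14, 0.005, 3.13]
ft_force: [0.8, 0.1, 0.2]
opening: 0.0512
```

>>> drive_tool(series=[0,0,0,0,0.5,0,0.2,0,0,0,0,1,0,0.2,0,0,0,0,1,0,0.2])

```text
time_s: 4.12
tool_pos: [0.415, 0.2737, 0.2573]
eef_rot: [3.139, 0.005, 3.134]
ft_force: [0.6, -0.4, 0.4]
opening: 0.051
```

```bash
python3 - <<'E'
from h import *
import pickle
p,f,R,t=cam('wrist'); save('w1',p)
f2={k:f[k] for k in('fx','fy','cx','cy')}
pickle.dump((p,f2,R,t),open('w1.pkl','wb'))
E
```

```text
(no output)
```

View pics/w1.png

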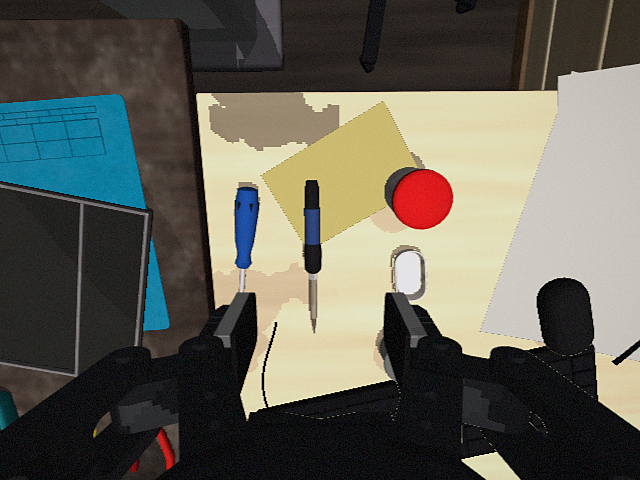

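Wrist view: screwdriver handle (246,225), iron handle (313,225) with its tip at (315,330), tin lid (422,199), dish (409,272). The reel is hidden behind the right finger at about (390,355). I'll take a second wrist view from another place for heights.

>>> drive_tool(series=[0,0,0,0.4,0.4,0,0.2,0,0,0,0.75,0.2,-0.2,0.2,0,0,0,0.75,0.2,-0.2,0.2,0,0,0,0.75,0.2,-0.2,0.2])

```text
time_s: 4.68
tool_pos: [0.3256, 0.2957, 0.281]
eef_rot: [3.14, 0.006, 3.13]
ft_force: [0.1, 0.3, -0.7]
opening: 0.0512
```

```bash
python3 - <<'E'
from h import *
import pickle
p,f,R,t=cam('wrist'); save('w2',p)
f2={k:f[k] for k in('fx','fy','cx','cy')}
pickle.dump((p,f2,R,t),open('w2.pkl','wb'))
E
```

```text
(no output)
```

View pics/w2.png

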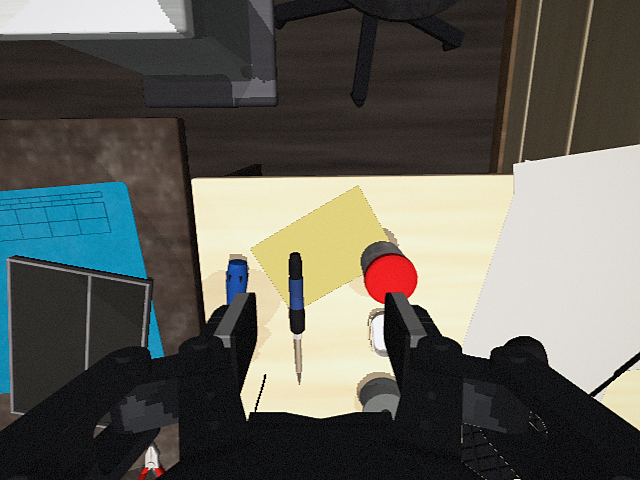

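```bash
cat >> h.py <<'E'
def tri(L): # L: list of (f,R,t,u,v)
    A=np.zeros((3,3));b=np.zeros(3)
    for f,R,t,u,v in L:
        c,d=ray(f,R,t,u,v); d/=np.linalg.norm(d); M=np.eye(3)-np.outer(d,d); A+=M;b+=M@c
    X=np.linalg.solve(A,b); return X,[np.round(np.subtract(proj(f,R,t,X),(u,v)),1).tolist() for f,R,t,u,v in L]
E
python3 - <<'E'
from h import *
import pickle
w1=pickle.load(open('w1.pkl','rb'));w2=pickle.load(open('w2.pkl','rb'));tp=cam('top')
V={'top':tp,'w1':w1,'w2':w2}
def blob(v,lo,hi,box):
    h=cv2.cvtColor(v[0],cv2.COLOR_RGB2HSV); m=cv2.inRange(h,lo,hi);k=np.zeros_like(m);a,b,c,d=box;k[c:d,a:b]=m[c:d,a:b]
    C=max(cv2.findContours(k,0,1)[0],key=cv2.contourArea); M=cv2.moments(C); return M['m10']/M['m00'],M['m01']/M['m00'],C
def go(n,lo,hi,boxes,z):
    L=[]
    for k,b in boxes.items():
        v=V[k]; u,w,C=blob(v,lo,hi,b); L.append((*v[1:],u,w))
        P=np.array([onplane(*v[1:],a,c,z)[:2] for a,c in C[:,0,:]],np.float32)*1000
        r=cv2.minAreaRect(P); print(n,k,(round(u,1),round(w,1)),'plane',np.round(onplane(*v[1:],u,w,z),4),'rect',np.round(r[0],1),np.round(r[1],1),round(r[2],1))
    X,e=tri(L); print('  TRI',X.round(4),e)
go('tinlid',(0,150,100),(8,255,255),{'top':(145,185,290,325),'w1':(380,460,160,235),'w2':(355,425,245,310)},.062)
go('ironblue',(100,100,60),(125,255,255),{'top':(205,222,240,315),'w1':(295,330,190,260),'w2':(285,310,260,320)},.010)
go('sd',(100,120,60),(125,255,255),{'top':(232,250,260,315),'w1':(230,265,170,275)},.010)
go('dish',(0,0,205),(180,28,255),{'top':(158,182,256,286),'w1':(388,430,245,303)},.008)
go('dishw2',(0,0,205),(180,28,255),{'w1':(388,430,245,303),'w2':(365,384,300,360)},.008)
# hand points on iron: tip, handle back end
for n,a,b,c in [('irontip',(130+329/4,200+172/4),(315,333),(299,385)),('ironback',(130+326/4,200+444/4),(312,180),(295,252))]:
    X,e=tri([(*tp[1:],*a),(*w1[1:],*b),(*w2[1:],*c)]); print(n,X.round(4),e)
for n,a,z in [('irontip',(315,333),.004),('ironhandlefront',(313,273),.004),('ironback',(312,180),.004),('sdback',(246,187),.007),('sdneck',(243,268),.007),('reeltopTop',(0,0),0)]:
    print(n,onplane(*w1[1:],*a,z).round(4))
print('reel top cam',onplane(*tp[1:],130+152/4,200+131/4,.028))
cr=lambda im,a,b,c,d,s:cv2.resize(im[c:d,a:b],None,fx=s,fy=s,interpolation=cv2.INTER_CUBIC)
save('w1c',cr(w1[0],225,445,165,345,3.3)[:594,:])
E
```

```text
tinlid top (163.8, 306.4) plane [0.4004 0.3664 0.062 ] rect [400.4 366. ] [54.6 51.3] 88.5
tinlid w1 (422.5, 199.0) plane [0.4014 0.37   0.062 ] rect [402.  370.2] [55.2 54.3] 89.5
tinlid w2 (389.9, 277.1) plane [0.3987 0.3691 0.062 ] rect [400.1 369.5] [51.7 55.6] 14.6
  TRI [0.4015 0.3704 0.055 ] [[-0.7, -0.3], [-1.6, -1.1], [-0.1, 0.1]]
ironblue top (211.0, 291.6) plane [0.4369 0.2621 0.01  ] rect [437.1 262.2] [39.1 10.4] 0.6
ironblue w1 (312.0, 226.2) plane [0.4384 0.2656 0.01  ] rect [439.  265.5] [15.5 39.2] 89.5
ironblue w2 (295.9, 294.0) plane [0.4389 0.2656 0.01  ] rect [439.  265.6] [39.7 16.4] 0.8
  TRI [0.4386 0.2646 0.0074] [[-0.7, -0.6], [-0.9, -0.3], [-0.7, -1.0]]
sd top (238.9, 291.9) plane [0.4342 0.1897 0.01  ] rect [439.4 190.3] [21.5 83.7] 85.6
sd w1 (245.2, 223.9) plane [0.4352 0.1929 0.01  ] rect [440.8 193.3] [23.8 91. ] 86.0
  TRI [0.4356 0.1912 0.0036] [[-0.2, -0.4], [-0.4, -0.9]]
dish top (169.9, 270.4) plane [0.4951 0.3708 0.008 ] rect [496.1 370.5] [57.9 26.1] 1.6
dish w1 (408.0, 272.4) plane [0.4936 0.3738 0.008 ] rect [493.6 376.8] [51.1 35. ] 3.9
  TRI [ 0.4964  0.3749 -0.0009] [[-0.5, -0.1], [-1.0, -0.3]]
dishw2 w1 (408.0, 272.4) plane [0.4936 0.3738 0.008 ] rect [493.6 376.8] [51.1 35. ] 3.9
dishw2 w2 (377.2, 332.9) plane [0.494  0.3663 0.008 ] rect [499.1 366.3] [59.5 15.2] 1.9
  TRI [0.4847 0.3659 0.0281] [[-2.7, -1.4], [2.3, 1.3]]
irontip [0.5672 0.2647 0.0086] [[-1.5, -0.8], [-2.2, -1.2], [-0.8, -0.8]]
ironback [ 0.389   0.2649 -0.0046] [[-0.5, -0.7], [-1.0, -0.9], [-0.2, -0.7]]
irontip [0.5713 0.2672 0.004 ]
ironhandlefront [0.4948 0.2658 0.004 ]
ironback [0.389  0.2662 0.004 ]
sdback [0.3955 0.1957 0.007 ]
sdneck [0.4869 0.1866 0.007 ]
reeltopTop [ 0.2161 -0.03    0.    ]
reel top cam [0.59172899 0.37195652 0.028     ]
```

View pics/w1c.png

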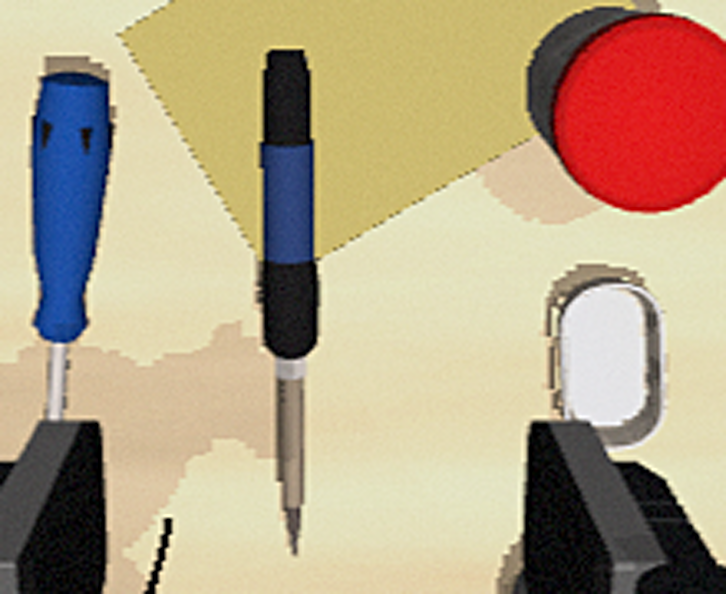

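```bash
python3 - <<'E'
from h import *
rows([(.445,.266,.165,np.pi+.005)])
E
```

```text
[0.445  0.266  0.165  3.1466] -> [0.0, 0.001, -0.003, -0.992, -0.238, 0.965] dist 0.169
```

>>> drive_tool(series=[0,0.001,-0.003,-0.5,-0.12,0.5,0.2,0,0.001,-0.003,-0.992,-0.238,0.965,0.2,0,0.001,-0.003,-0.992,-0.238,0.965,0.2,0,0.001,-0.003,-0.992,-0.238,0.965,0.2])

```text
time_s: 5.28
tool_pos: [0.4454, 0.2638, 0.1612]
eef_rot: [-3.139, -0.008, -3.138]
ft_force: [-0.3, -0.3, 0.4]
opening: 0.0508
```

```bash
python3 - <<'E'
from h import *
p,f,R,t=cam('wrist'); save('w3',p)
rows([(.445,.266,.07,np.pi+.005),(.445,.266,.011,np.pi+.005)])
E
```

```text
[0.445  0.266  0.07   3.1466] -> [-0.0, -0.001, -0.0, -0.005, 0.012, 0.774] dist 0.093
[0.445  0.266  0.011  3.1466] -> [-0.0, -0.001, -0.0, -0.008, 0.013, 1.265] dist 0.152
```

View pics/w3.png

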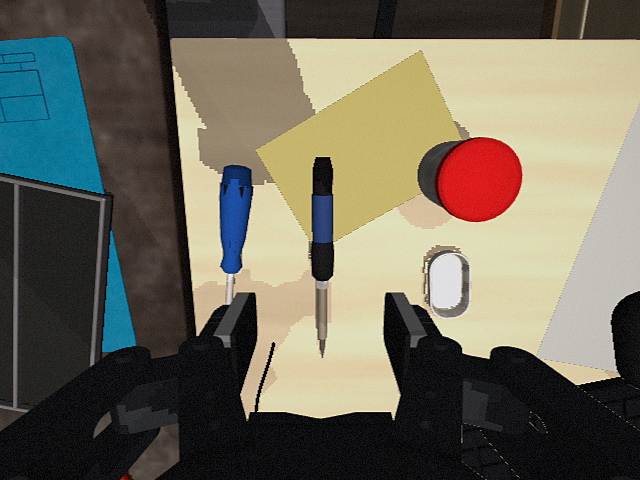

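The iron lies at columns 320–323, between fingers at 256 and 384, so it is centred. I'll descend.

>>> drive_tool(series=[0,-0.001,0,0,0.012,0.5,0.2,0,-0.001,0,-0.005,0.012,0.77,0.2,0,-0.001,0,-0.005,0.012,0.77,0.2])

```text
time_s: 5.7
tool_pos: [0.4424, 0.2651, 0.0688]
eef_rot: [-3.138, -0.005, -3.137]
ft_force: [-0.2, -0.5, 0.9]
opening: 0.0512
```

```bash
python3 - <<'E'
from h import *
rows([(.445,.266,.011,np.pi+.005)])
E
```

```text
[0.445  0.266  0.011  3.1466] -> [-0.001, -0.001, -0.0, -0.024, 0.009, 0.481] dist 0.058
```

>>> drive_tool(series=[0,-0.001,0,-0.012,0.009,0.25,0.2,0,-0.001,0,-0.024,0.009,0.48,0.2,0,-0.001,0,-0.024,0.009,0.48,0.2,0,-0.001,0,-0.024,0.009,0.48,-0.2,0,-0.001,0,-0.024,0.009,0.48,-0.6,0,-0.001,0,-0.024,0.009,0.48,-0.8,0,-0.001,0,-0.024,0.009,0.48,-0.8,0,-0.001,0,-0.024,0.009,0.48,-0.8,0,-0.001,0,-0.024,0.009,0.48,-0.8], force=40)

```text
time_s: 6.82
tool_pos: [0.4449, 0.266, 0.0111]
eef_rot: [-3.138, 0.001, -3.137]
ft_force: [0.5, -0.5, -0.1]
opening: 0.0086
```

```bash
python3 - <<'E'
from h import *
print(monitor.state()['opening'])
p,f,R,t=cam('wrist'); save('w4',p)
p,f,R,t=cam('scene'); save('s4',cv2.resize(p[120:330,130:430],None,fx=2.6,fy=2.6))
E
```

```text
0.008607493308098253
```

View pics/w4.png

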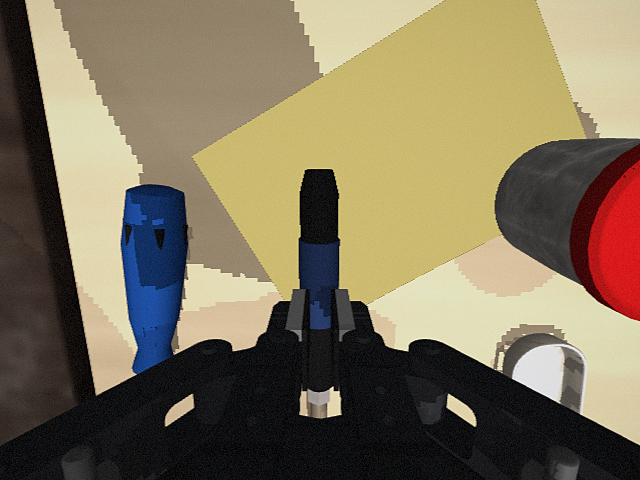

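View pics/s4.png

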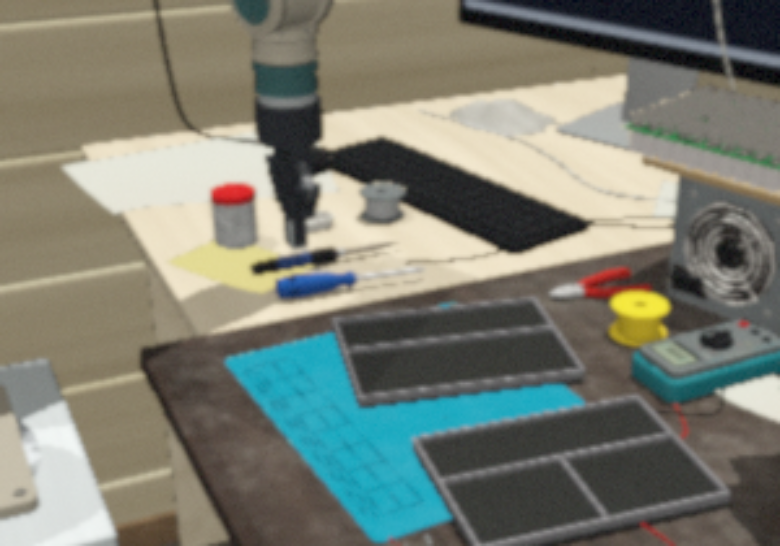

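The fingers closed to 8.6 mm above the handle (in the scene view the tips at crop (297,243) stand clear above the iron). So the desk is lower than I assumed. I'll measure the tip and desk heights.

```bash
python3 - <<'E'
from h import *
p,f,R,t=cam('scene')
save('s5',cv2.resize(p[185:245,200:300],None,fx=8,fy=8,interpolation=cv2.INTER_CUBIC)[:480])
for z in (-.02,-.003,.01,.02,.03): print(z,np.round(proj(f,R,t,(.445,.266,z)),1))
for n,X in [('ironback',(.389,.266,.004)),('irontip',(.571,.266,.004)),('tintop',(.40,.368,.062)),('tinbot',(.40,.368,-.006))]: print(n,np.round(proj(f,R,t,X),1))
E
```

```text
-0.02 [244.4 227.3]
-0.003 [244.1 222.2]
0.01 [243.9 218.2]
0.02 [243.7 215.2]
0.03 [243.5 212.1]
ironback [225.9 223.3]
irontip [282.5 213.1]
tintop [218.1 193.2]
tinbot [219.8 213.5]
```

View pics/s5.png

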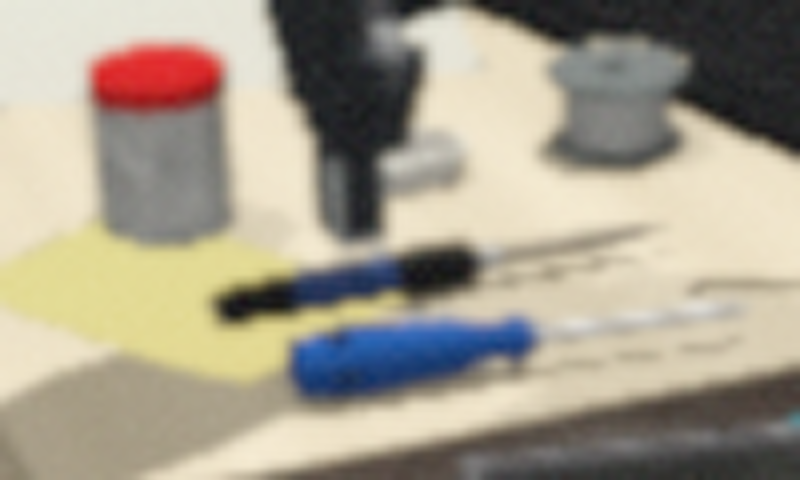

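The scene view puts the fingertips at z≈0.022 with the TCP at 0.011. The wrist pictures agree: the pad tips lie 11–23 mm behind the reported TCP, not 14 mm ahead of it. The objects stand where I expected, so I'll trust the measured tip offset. I'll reopen and descend a further 24 mm, watching the force.

>>> drive_tool(series=[0,0,0,0,0,0,0.2,0,0,0,0,0,0,0.2,0,0,0,0,0,0,0.2,0,0,0,0,0,0,0.2,0,0,0,0,0,0.1,0.2,0,0,0,0,0,0.19,0.2,0,0,0,0,0,0.19,0.2])

```text
time_s: 7.85
tool_pos: [0.4434, 0.2652, -0.0133]
eef_rot: [-3.137, -0.002, -3.137]
ft_force: [0.0, 0.9, -0.4]
opening: 0.0513
```

```bash
python3 - <<'E'
from h import *
print(monitor.state()['ft_force'],monitor.state()['tool_pos'])
p,f,R,t=cam('scene')
save('s6',cv2.resize(p[185:245,200:300],None,fx=8,fy=8,interpolation=cv2.INTER_CUBIC)[:480])
E
```

```text
[ 0.03789275  0.86101598 -0.4015881 ] [ 0.4434047   0.26519361 -0.01333513]
```

View pics/s6.png

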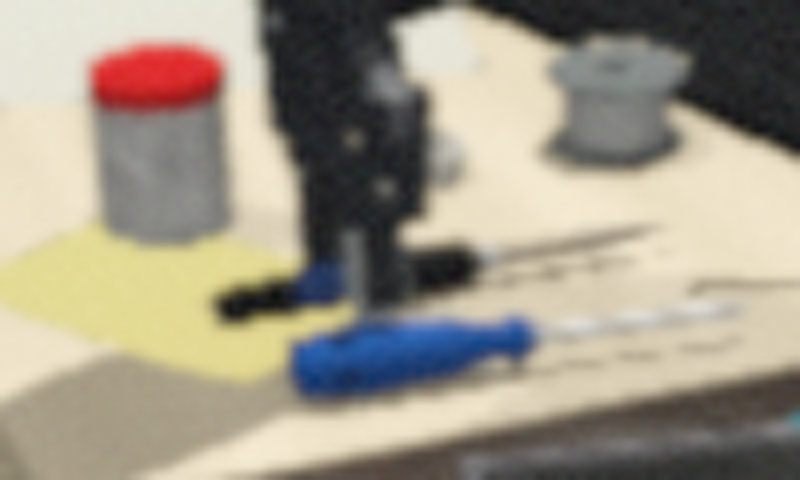

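The near finger now stands between the iron and the screwdriver. I'll close.

>>> drive_tool(series=[0,0,0,-0.01,0.005,0,-0.2,0,0,0,-0.01,0.005,0,-0.6,0,0,0,-0.01,0.005,0,-1,0,0,0,-0.01,0.005,0,-1,0,0,0,-0.01,0.005,0,-1,0,0,0,-0.01,0.005,0,-1,0,0,0,-0.01,0.005,0,-1], force=40)

```text
time_s: 8.78
tool_pos: [0.4456, 0.2663, -0.0124]
eef_rot: [-3.138, -0.0, -3.137]
ft_force: [-0.8, 0.0, 3.4]
opening: 0.0193
```

>>> drive_tool(series=[0,0,0,0,0,-0.3,-1,0,0,0,0,0,-0.7,-1,0,0,0,0,0,-1,-1,0,0,0,0,-0.5,-1,-1,0,0,0,0,-1,-1,-1])

```text
time_s: 9.4
tool_pos: [0.4461, 0.1459, 0.1083]
eef_rot: [-3.137, 0.0, -3.134]
ft_force: [0.6, -0.7, 0.2]
opening: 0.019
```

>>> drive_tool(series=[0,0,0,0,-0.5,-0.5,-1,0,0,0,0,-1,-0.9,-1])

```text
time_s: 9.65
tool_pos: [0.4451, 0.0535, 0.1925]
eef_rot: [-3.138, -0.002, -3.134]
ft_force: [1.8, -0.1, -0.4]
opening: 0.019
```

>>> drive_tool(series=[0,0,0,0,-0.5,0,-1,0,0,0,0,-1,0,-1])

```text
time_s: 9.9
tool_pos: [0.4456, -0.0682, 0.1933]
eef_rot: [-3.137, -0.002, -3.134]
ft_force: [1.0, 0.3, -0.2]
opening: 0.0189
```

>>> drive_tool(series=[0,0,0,-0.1,-0.4,0,-1,0,0,0.01,-0.1,-0.8,0,-1,0,0,0.018,-0.1,-0.8,0,-1,0,0,0.018,-0.1,-0.8,0,-1])

```text
time_s: 10.4
tool_pos: [0.4574, -0.1642, 0.1927]
eef_rot: [-3.138, -0.004, 3.036]
ft_force: [0.4, 0.3, -0.7]
opening: 0.019
```

```bash
python3 - <<'E'
from h import *
import pickle
print(monitor.state()['opening'],monitor.state()['tool_pos'])
p,f,R,t=cam('wrist'); save('w5',p)
pickle.dump((p,{k:f[k] for k in('fx','fy','cx','cy')},R,t),open('w5.pkl','wb'))
E
```

```text
0.019040298066030217 [ 0.45736358 -0.16424755  0.19265807]
```

View pics/w5.png

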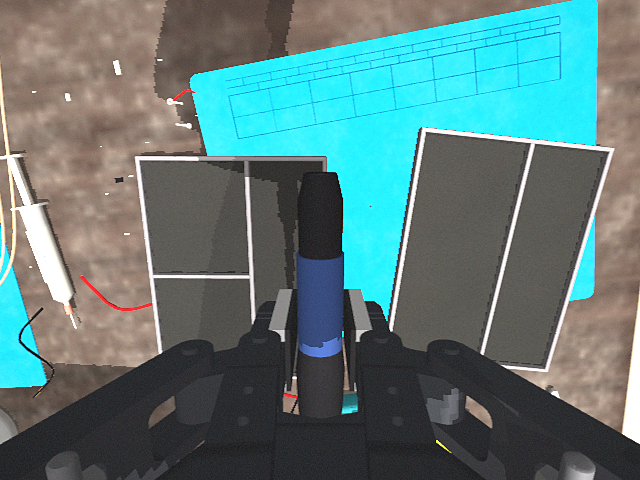

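Wrist view with the iron held: tray three's near corners are at (137,157) and (326,157). Tray two's corners are at (423,128), (613,150) and (547,370). I'll triangulate these with the top view.

```bash
python3 - <<'E'
from h import *
import pickle
w=pickle.load(open('w5.pkl','rb')); tp=cam('top')
cb=lambda u,v:(270+u/4.4,200+v/4.4)
c2=dict(mm=(312,474),pm=(372,120),pp=(110,70),mp=(42,425)); c3=dict(mm=(731,466),pm=(746,106),pp=(478,85),mp=(455,443))
L={}
for n,C,k,px in [('T3',c3,'mm',(137,157)),('T3',c3,'mp',(326,157)),('T2',c2,'mm',(423,128)),('T2',c2,'mp',(613,150)),('T2',c2,'pp',(547,370))]:
    X,e=tri([(*tp[1:],*cb(*C[k])),(*w[1:],*px)])
    P=onplane(*w[1:],*px,.015); L[n+k]=P; print(n,k,'tri',X.round(4),'wristplane',P.round(4),'top',onplane(*tp[1:],*cb(*C[k]),.015).round(4))
def pose(n,A):  # LS rigid fit
    loc={'mm':(-.11,-.083),'pm':(.11,-.083),'pp':(.11,.083),'mp':(-.11,.083)}
    ks=[k for k in loc if n+k in L]; a=np.array([loc[k] for k in ks]);b=np.array([L[n+k][:2] for k in ks])
    da=a-a.mean(0);db=b-b.mean(0); th=np.arctan2((da[:,0]*db[:,1]-da[:,1]*db[:,0]).sum(),(da*db).sum())
    Rm=np.array([[np.cos(th),-np.sin(th)],[np.sin(th),np.cos(th)]]); print(n,'pose',(b.mean(0)-Rm@a.mean(0)).round(4),round(th,4), np.linalg.norm(db[0]-db[1]).round(4))
pose('T3',L);pose('T2',L)
P=onplane(*w[1:],145,250,.015),onplane(*w[1:],150,274,.015); print(P)
# iron in hand: handle axis
a=onplane(*w[1:],321,172,.20);b=onplane(*w[1:],320,350,.20); print('iron axis ang',np.arctan2(b[1]-a[1],b[0]-a[0]))
E
```

```text
T3 mm tri [ 0.3852 -0.3248 -0.0047] wristplane [ 0.3859 -0.3155  0.015 ] top [ 0.3845 -0.3195  0.015 ]
T3 mp tri [ 0.4016 -0.1539  0.0476] wristplane [ 0.4033 -0.1537  0.015 ] top [ 0.4022 -0.1581  0.015 ]
T2 mm tri [ 0.3873 -0.0728  0.0256] wristplane [ 0.3883 -0.07    0.015 ] top [ 0.3864 -0.0735  0.015 ]
T2 mp tri [0.4206 0.0831 0.025 ] wristplane [0.4236 0.0905 0.015 ] top [0.4191 0.0841 0.015 ]
T2 pp tri [0.6291 0.0404 0.0224] wristplane [0.634  0.0452 0.015 ] top [0.6313 0.0402 0.015 ]
T3 pose [ 0.504  -0.2463] -0.107 0.1627
T2 pose [ 0.5121 -0.0128] -0.2107 0.2714
(array([ 0.46835747, -0.32759094,  0.015     ]), array([ 0.49176462, -0.32826067,  0.015     ]))
iron axis ang -0.11209232875436345
```

The wrist frame agrees with the grasp (iron at y=0.266), while the top camera reads about 4 mm low in y, so I'll use wrist-frame tray poses: T3 (0.504, −0.246, yaw −0.108).

```bash
python3 - <<'E'
from h import *
rows([(.4748,-.1959,.10,np.pi-.107),(.4748,-.1959,.06,np.pi-.107)])
E
```

```text
[ 0.4748 -0.1959  0.1     3.0346] -> [-0.001, -0.0, 0.001, -0.172, -0.25, 0.775] dist 0.100
[ 0.4748 -0.1959  0.06    3.0346] -> [-0.001, -0.0, 0.001, -0.173, -0.249, 1.108] dist 0.138
```

>>> drive_tool(series=[-0.001,0,0.001,-0.1,-0.15,0.4,-1,-0.001,0,0.001,-0.173,-0.25,0.8,-1,-0.001,0,0.001,-0.173,-0.25,0.95,-1,-0.001,0,0.001,-0.173,-0.25,0.95,-1,-0.001,0,0.001,-0.173,-0.25,0.95,-1])

```text
time_s: 11.12
tool_pos: [0.4755, -0.1957, 0.0799]
eef_rot: [3.14, -0.002, 3.033]
ft_force: [-0.2, -1.4, -0.2]
opening: 0.0187
```

```bash
python3 - <<'E'
from h import *
p,f,R,t=cam('wrist'); save('w6',p)
rows([(.4748,-.1959,.0035,np.pi-.107)])
E
```

```text
[ 0.4748 -0.1959  0.0035  3.0346] -> [0.0, -0.0, -0.0, 0.009, -0.001, 0.641] dist 0.077
```

View pics/w6.png

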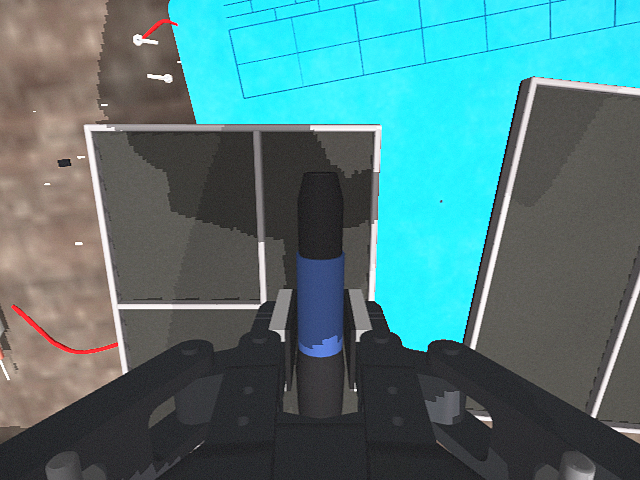

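The compartment walls at (262) and (376) straddle the iron axis at 320, so it is centred. I'll lower and release.

>>> drive_tool(series=[0,0,0,0.009,0,0.3,-1,0,0,0,0.009,0,0.5,-1,0,0,0,0.009,0,0.62,-1,0,0,0,0.009,0,0.64,-1,0,0,0,0.009,0,0.64,-1,0,0,0,0.009,0,0.64,-0.3,0,0,0,0.009,0,0.64,-0.3,0,0,0,0.009,0,0.64,-0.3])

```text
time_s: 12.18
tool_pos: [0.4751, -0.1959, 0.004]
eef_rot: [3.14, 0.0, 3.033]
ft_force: [-0.0, -0.6, -0.3]
opening: 0.0298
```

>>> drive_tool(series=[0,0,0,0,0,-0.2,-0.3,0,0,0,0,0,-0.6,-0.1,0,0,0,0,0,-1,0.4])

```text
time_s: 12.55
tool_pos: [0.4746, -0.1958, 0.125]
eef_rot: [3.14, -0.001, 3.032]
ft_force: [0.9, -0.6, -0.1]
opening: 0.0556
```

```bash
python3 - <<'E'
from h import *
p,f,R,t=cam('wrist'); save('w7',p)
p,f,R,t=cam('scene'); save('s7',cv2.resize(p[220:330,250:430],None,fx=4,fy=4))
rows([(.50,-.1,.15,np.pi)])
E
```

```text
[ 0.5    -0.1     0.15    3.1416] -> [-0.001, 0.002, -0.017, -0.083, 0.834, -0.168] dist 0.103
```

View pics/w7.png

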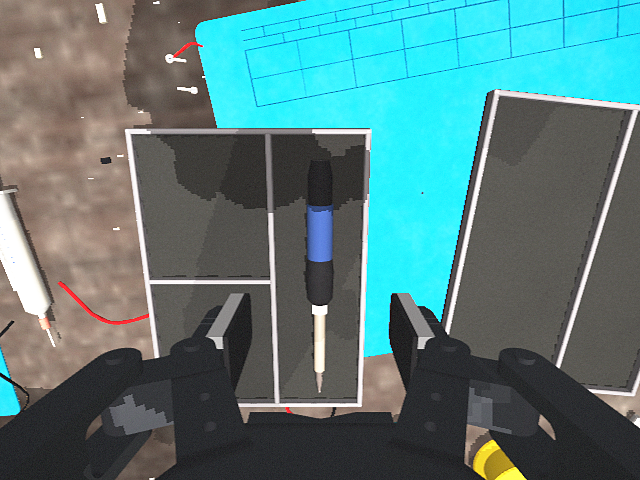

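View pics/s7.png

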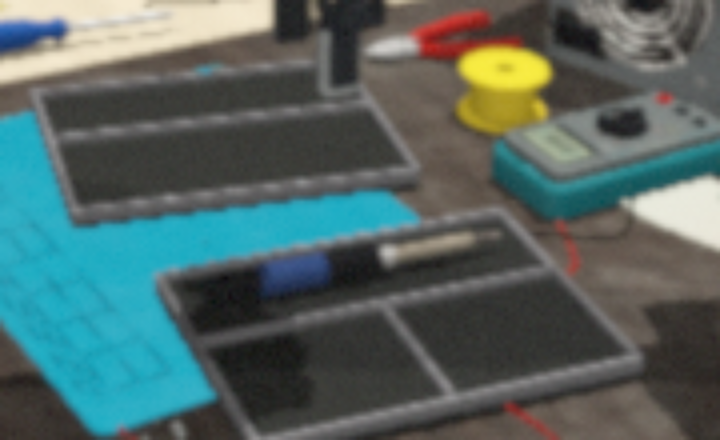

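The iron lies along the middle of the long compartment (handle column 319 between walls at 273 and 365, tip at (320,392) inside the end wall at row 405). Next is the reel.

```bash
python3 - <<'E'
from h import *
p,f,R,t=cam('wrist')
for a,z in [((319.5,392),.019),((319,158),.019),((366,400),.015)]: 
    X=onplane(f,R,t,*a,z); d=X[:2]-np.array([.504,-.2463]); c,s=np.cos(-.108),np.sin(-.108); print('local',np.round([c*d[0]+s*d[1],-s*d[0]+c*d[1]],4))
E
```

```text
local [0.1035 0.0439]
local [-0.0847  0.044 ]
local [0.1144 0.0829]
```

>>> drive_tool(series=[0,0,-0.01,-0.08,0.5,-0.3,1,0,0,-0.017,-0.16,1,-0.7,1,0,0,-0.017,-0.16,1,-0.7,1])

```text
time_s: 13.08
tool_pos: [0.5101, -0.0782, 0.2123]
eef_rot: [-3.139, 0.008, -3.141]
ft_force: [-0.3, -0.8, 0.0]
opening: 0.0853
```

>>> drive_tool(series=[0,0,0,0,0.5,0,1,0,0,0,0,1,0,1])

```text
time_s: 13.32
tool_pos: [0.5094, 0.0432, 0.2108]
eef_rot: [-3.139, 0.007, 3.141]
ft_force: [-0.0, 0.4, -0.4]
opening: 0.0857
```

>>> drive_tool(series=[0,0,0,0,0.5,0,1,0,0,0,0,1,0,1])

```text
time_s: 13.58
tool_pos: [0.5082, 0.1649, 0.2087]
eef_rot: [-3.139, 0.004, 3.141]
ft_force: [-0.1, 0.1, 0.1]
opening: 0.0857
```

>>> drive_tool(series=[0,0,0,0,0.5,0,1,0,0,0,0,1,0,1])

```text
time_s: 13.82
tool_pos: [0.507, 0.2865, 0.2064]
eef_rot: [-3.137, 0.001, 3.141]
ft_force: [1.9, 0.5, 0.2]
opening: 0.0856
```

>>> drive_tool(series=[0,0,0,0,0.5,0,1,0,0,0,-0.1,0.7,0,1,0,0,0,-0.1,0.7,0,1])

```text
time_s: 14.2
tool_pos: [0.5183, 0.3717, 0.2036]
eef_rot: [-3.136, -0.001, -3.14]
ft_force: [0.1, -0.4, -0.2]
opening: 0.0855
```

```bash
python3 - <<'E'
from h import *
import pickle
print(monitor.state()['tool_pos'])
p,f,R,t=cam('wrist'); save('w8',p)
pickle.dump((p,{k:f[k] for k in('fx','fy','cx','cy')},R,t),open('w8.pkl','wb'))
E
```

```text
[0.51834899 0.37173049 0.20363056]
```

View pics/w8.png

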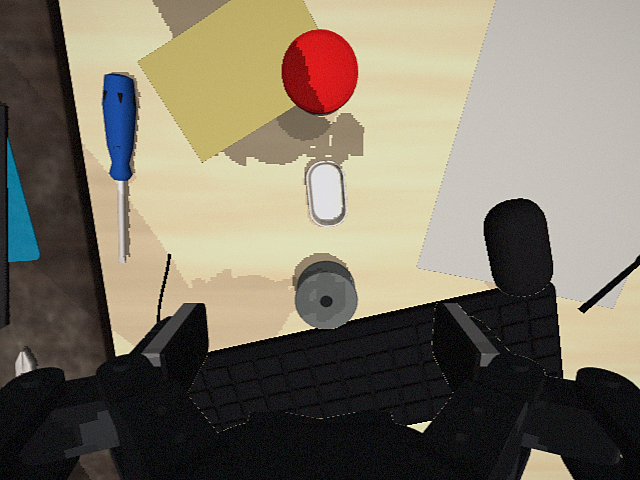

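The reel (grey flange, hub hole at (326,299)) sits close to the keyboard edge, which runs from (200,352) to (550,282). I'll set the jaws parallel to that edge. Dish at (326,193).

```bash
python3 - <<'E'
from h import *
import pickle
w=pickle.load(open('w8.pkl','rb'));w2=pickle.load(open('w2.pkl','rb'))
g=cv2.cvtColor(w[0],cv2.COLOR_RGB2HSV)
m=cv2.inRange(g,(0,0,85),(180,60,150)); k=np.zeros_like(m); k[255:335,290:362]=m[255:335,290:362]
C=max(cv2.findContours(k,0,1)[0],key=cv2.contourArea); print('ell',cv2.minEnclosingCircle(C),cv2.fitEllipse(C))
print('reel hub',onplane(*w[1:],326,301,.028).round(4), 'tri',tri([(*w[1:],326,301),(*cam('top')[1:],130+150/4,200+128/4)]))
a,b=onplane(*w[1:],200,352,.0),onplane(*w[1:],550,282,.0);print('kb',a,b)
for n,px,z in [('dish',(326,193),.004),('sdback',(119,73),.007),('sdtip',(124,262),.007),('tin',(320,71),.062)]: print(n,onplane(*w[1:],*px,z).round(4))
c=onplane(*w[1:],326,301,.028)
rows([(c[0],c[1],.10,np.pi+.2)])
E
```

```text
ell ((326.20001220703125, 296.79998779296875), 32.52207565307617) ((326.415283203125, 299.96142578125), (55.82674026489258, 61.99030303955078), 75.24234008789062)
reel hub [0.5968 0.3766 0.028 ] tri (array([0.59580746, 0.37540787, 0.02605136]), [[-1.3, -1.8], [-0.5, -0.6]])
kb [0.66861326 0.24227945 0.        ] [0.5878526 0.6029986 0.       ]
dish [0.4977 0.3764 0.004 ]
sdback [0.3942 0.1977 0.007 ]
sdtip [0.5652 0.1784 0.007 ]
tin [0.4018 0.3711 0.062 ]
[0.5968 0.3766 0.1    3.3416] -> [-0.001, -0.0, -0.032, -0.658, 0.065, 0.868] dist 0.131
```

>>> drive_tool(series=[0,0,-0.015,-0.3,0.06,0.3,1,0,0,-0.032,-0.65,0.06,0.8,1,0,0,-0.032,-0.65,0.06,0.868,1,0,0,-0.032,-0.65,0.06,0.868,1])

```text
time_s: 14.8
tool_pos: [0.5943, 0.3739, 0.0981]
eef_rot: [-3.134, -0.008, -2.944]
ft_force: [0.3, 0.0, 0.3]
opening: 0.0857
```

```bash
python3 - <<'E'
from h import *
p,f,R,t=cam('wrist'); save('w9',p)
rows([(.596,.376,-.016,np.pi+.2)])
E
```

```text
[ 0.596   0.376  -0.016   3.3416] -> [-0.001, -0.001, -0.0, -0.014, 0.013, 0.968] dist 0.116
```

View pics/w9.png

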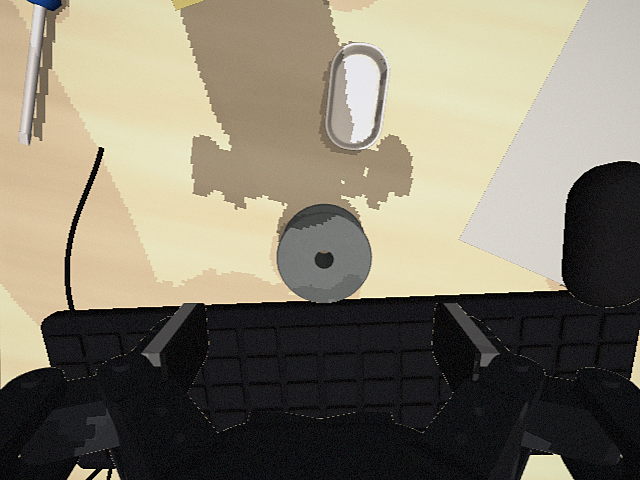

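```bash
python3 - <<'E'
from h import *
p,f,R,t=cam('wrist')
c=onplane(f,R,t,324,254,.028); print(c, onplane(f,R,t,324,260,.028)); print('kbdist', onplane(f,R,t,324,300,.0),onplane(f,R,t,324,300,.015))
E
```

```text
[0.59514454 0.37737122 0.028     ] [0.59901534 0.378156   0.028     ]
kbdist [0.63763774 0.3861227  0.        ] [0.63124777 0.38475418 0.015     ]
```

>>> drive_tool(series=[-0.001,-0.001,0,-0.01,0.02,0.4,1,-0.001,-0.001,0,-0.01,0.022,0.75,1,-0.001,-0.001,0,-0.01,0.022,0.9,1,-0.001,-0.001,0,-0.01,0.022,0.965,1,-0.001,-0.001,0,-0.01,0.022,0.965,1,-0.001,-0.001,0,-0.01,0.022,0.965,0.3,-0.001,-0.001,0,-0.01,0.022,0.965,0.2,-0.001,-0.001,0,-0.01,0.022,0.965,0.2,-0.001,-0.001,0,-0.01,0.022,0.965,0.2,-0.001,-0.001,0,-0.01,0.022,0.965,0.2], force=50)

```text
time_s: 16.15
tool_pos: [0.5981, 0.3786, -0.0119]
eef_rot: [3.14, 0.008, -2.942]
ft_force: [-0.3, -0.0, 6.1]
opening: 0.0587
```

```bash
python3 - <<'E'
from h import *
p,f,R,t=cam('wrist'); save('w10',p)
p,f,R,t=cam('scene')
save('s10',cv2.resize(p[165:245,200:320],None,fx=6,fy=6,interpolation=cv2.INTER_CUBIC))
E
```

```text
(no output)
```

View pics/w10.png

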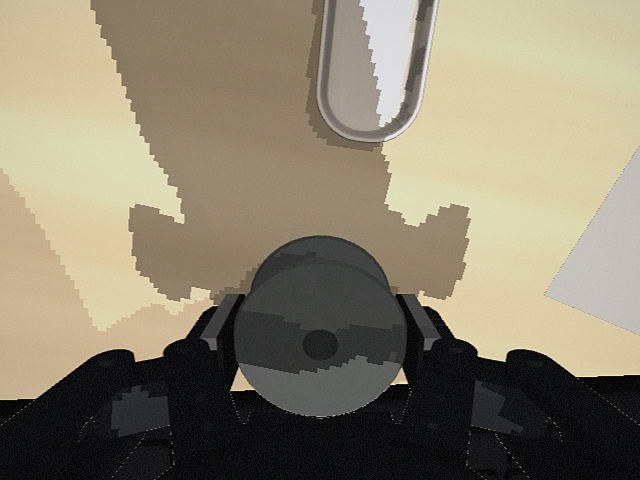

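View pics/s10.png

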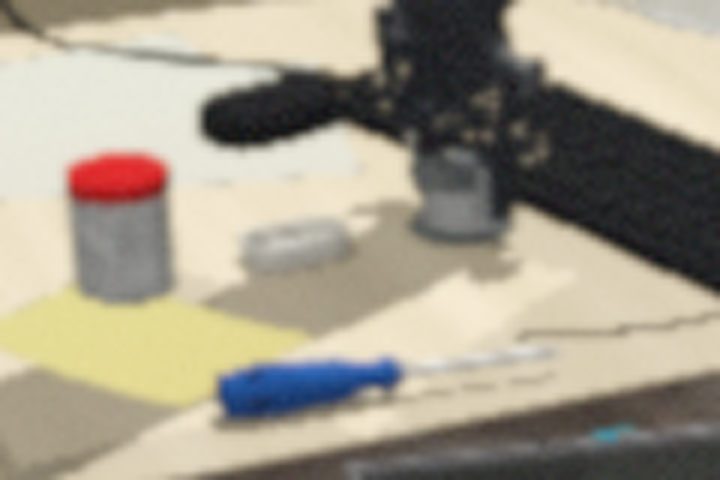

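```bash
python3 - <<'E'
from h import *
p,f,R,t=cam('scene')
for z in (-.006,0,.01,.02): print(z,np.round(proj(f,R,t,(.605,.345,z)),1), np.round(proj(f,R,t,(.598,.3786,z)),1))
print(monitor.state()['ft_force'],monitor.state()['torque'])
E
```

```text
-0.006 [282.6 205.6] [276.7 202.5]
0 [282.5 203.9] [276.6 200.8]
0.01 [282.5 201.1] [276.6 198. ]
0.02 [282.4 198.2] [276.5 195.2]
[-0.45302403  0.06639975  6.59654901] [-0.24314751  0.03868477  0.00597389]
```

>>> drive_tool(series=[0,0,0,0,0,-0.1,0.1,0,0,0,0,0,-0.3,0.1,0,0,0,0,0,-0.6,0.1])

```text
time_s: 16.68
tool_pos: [0.5958, 0.3777, 0.0594]
eef_rot: [3.141, 0.004, -2.942]
ft_force: [0.4, 0.0, -2.1]
opening: 0.0589
```

```bash
python3 - <<'E'
from h import *
p,f,R,t=cam('wrist'); save('w11',p)
p,f,R,t=cam('scene')
save('s11',cv2.resize(p[135:245,200:350],None,fx=5,fy=5,interpolation=cv2.INTER_CUBIC))
E
```

```text
(no output)
```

View pics/s11.png

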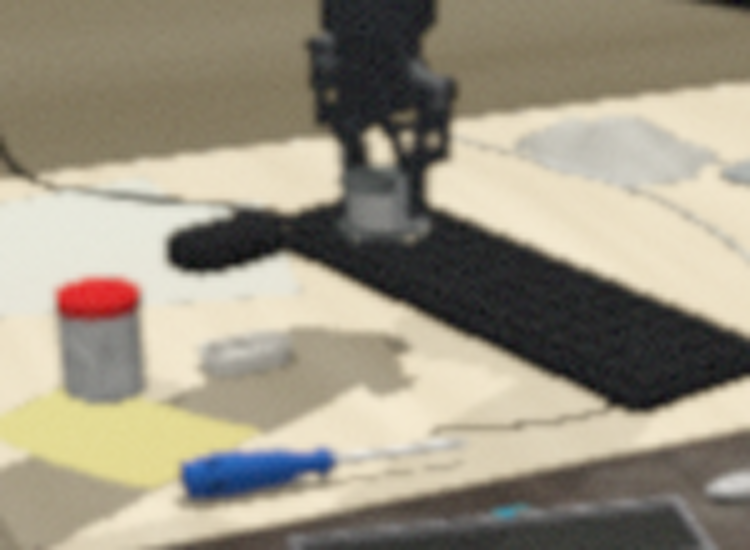

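The reel is lifted upright. I'll carry it to tray three.

>>> drive_tool(series=[0,0,0,0,0,-0.4,0.1,0,0,0,0.1,-0.4,-0.8,0.1,0,0,0,0.2,-0.9,-0.9,0.1])

```text
time_s: 17.15
tool_pos: [0.5987, 0.2748, 0.1744]
eef_rot: [3.137, 0.023, -2.939]
ft_force: [1.4, -1.0, -1.9]
opening: 0.0589
```

>>> drive_tool(series=[0,0,0.03,0.12,-0.5,0,0.1,0,0,0.032,0.25,-1,0,0.1])

```text
time_s: 17.4
tool_pos: [0.5931, 0.1495, 0.173]
eef_rot: [3.132, 0.022, -3.142]
ft_force: [0.3, -0.6, -3.3]
opening: 0.0586
```

>>> drive_tool(series=[0,0,0,0.05,-0.5,0,0.1,0,0,0,0.1,-1,0,0.1])

```text
time_s: 17.65
tool_pos: [0.58, 0.0277, 0.1708]
eef_rot: [3.132, 0.021, -3.141]
ft_force: [0.0, -0.1, -1.9]
opening: 0.0588
```

>>> drive_tool(series=[0,0,0,0,-0.5,0,0.1,0,0,0,0,-1,0,0.1])

```text
time_s: 17.9
tool_pos: [0.579, -0.094, 0.1688]
eef_rot: [3.132, 0.019, -3.142]
ft_force: [0.3, 0.5, -1.7]
opening: 0.0586
```

>>> drive_tool(series=[0,0,0.03,0,-0.5,0,0.1,0,0,0.06,0,-1,0,0.1,0,0,0.09,0,-1,0,0.1])

```text
time_s: 18.27
tool_pos: [0.5784, -0.2185, 0.1665]
eef_rot: [3.124, 0.011, 2.567]
ft_force: [0.5, 1.0, -1.9]
opening: 0.0581
```

```bash
python3 - <<'E'
from h import *
print(monitor.state()['ft_force'],monitor.state()['opening'])
rows([(.554,-.286,.13,np.pi/2-.108)])
E
```

```text
[ 0.47954025  0.95748533 -1.87467837] 0.05813178525018915
[ 0.554  -0.286   0.13    1.4628] -> [0.004, -0.0, 0.176, -0.131, -0.588, 0.296] dist 0.081
```

>>> drive_tool(series=[0,0,0.03,-0.1,-0.3,0.1,0.1,0.002,0,0.06,-0.131,-0.588,0.2,0.1,0.004,0,0.09,-0.131,-0.588,0.296,0.1,0.004,0,0.12,-0.131,-0.588,0.296,0.1,0.004,0,0.15,-0.131,-0.588,0.296,0.1,0.004,0,0.176,-0.131,-0.588,0.296,0.1,0.004,0,0.176,-0.131,-0.588,0.296,0.1,0.004,0,0.176,-0.131,-0.588,0.296,0.1])

```text
time_s: 19.27
tool_pos: [0.5536, -0.2857, 0.1294]
eef_rot: [-3.138, 0.001, 1.464]
ft_force: [0.7, 0.9, -1.2]
opening: 0.0585
```

```bash
python3 - <<'E'
from h import *
p,f,R,t=cam('wrist'); save('w12',p)
p,f,R,t=cam('scene'); save('s12',cv2.resize(p[180:330,250:430],None,fx=4,fy=4))
rows([(.554,-.286,.05,np.pi/2-.108)])
E
```

```text
[ 0.554  -0.286   0.05    1.4628] -> [-0.0, 0.0, 0.0, -0.001, 0.004, 0.664] dist 0.080
```

View pics/w12.png

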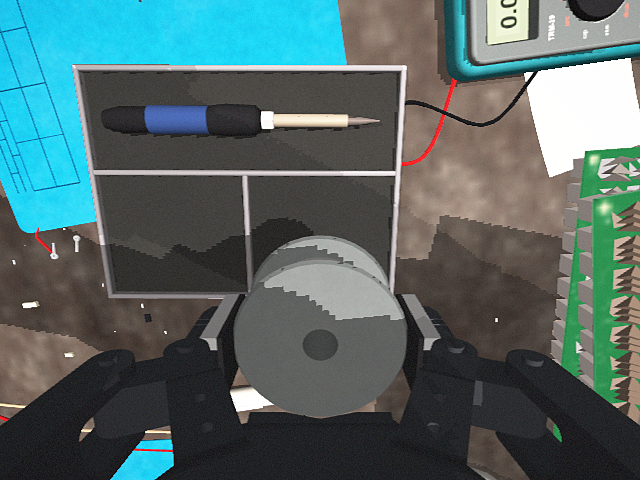

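View pics/s12.png

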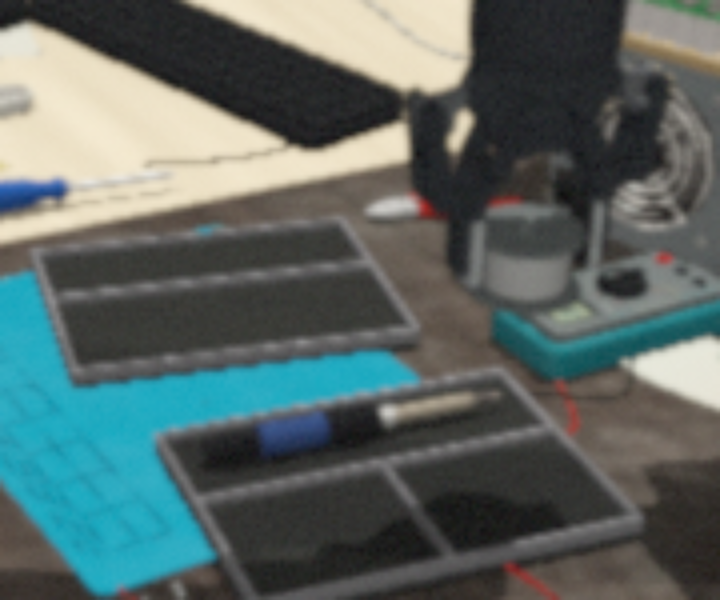

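Wrist view: the reel is held level, tray corners are at (76,67), (406,67) and (110,297), and the iron is in the middle of its compartment. I'll check the tray pose at this wrist yaw before lowering.

```bash
python3 - <<'E'
from h import *
p,f,R,t=cam('wrist')
a=np.array([(-.11,.083),(.11,.083),(-.11,-.083),(-.002,.013),(.108,.013)])
px=[(74,66),(407,66),(110,298),(245,174),(398,173)]
b=np.array([onplane(f,R,t,u,v,.015)[:2] for u,v in px])
da=a-a.mean(0);db=b-b.mean(0); th=np.arctan2((da[:,0]*db[:,1]-da[:,1]*db[:,0]).sum(),(da*db).sum())
Rm=np.array([[np.cos(th),-np.sin(th)],[np.sin(th),np.cos(th)]]);c=b.mean(0)-Rm@a.mean(0)
print('T3',c.round(4),th.round(4),(b-(a@Rm.T+c)).round(4).tolist())
print('far',c+Rm@[.054,-.034],'near',c+Rm@[-.054,-.034])
# reel centre in hand
L=[onplane(f,R,t,u,v,.019)[:2] for u,v in [(102,118),(381,121)]]
print('iron local',[((q-c)@Rm).round(4).tolist() for q in L])
E
```

```text
T3 [ 0.5045 -0.2482] -0.1106 [[0.0006, -0.0007], [-0.001, -0.0003], [0.0001, 0.0009], [0.0012, -0.0005], [-0.0009, 0.0006]]
far [ 0.55436927 -0.28796947] near [ 0.44702922 -0.27604835]
iron local [[-0.0937, 0.0498], [0.0929, 0.0481]]
```

>>> drive_tool(series=[0,0,0,0.01,0.006,0.4,0.1,0,0,0,0.013,0.006,0.75,0.1,0,0,0,0.013,0.006,0.95,0.1,0,0,0,0.013,0.006,0.98,0.1,0,0,0,0.013,0.006,0.98,0.1])

```text
time_s: 20.05
tool_pos: [0.5551, -0.2848, 0.0129]
eef_rot: [-3.14, 0.002, 1.463]
ft_force: [0.4, 0.3, -1.6]
opening: 0.0584
```

```bash
python3 - <<'E'
from h import *
p,f,R,t=cam('wrist'); save('w13',p)
p,f,R,t=cam('scene'); save('s13',cv2.resize(p[220:330,250:430],None,fx=4,fy=4))
rows([(.5544,-.2875,.0035,np.pi/2-.11)])
E
```

```text
[ 0.5544 -0.2875  0.0035  1.4608] -> [0.0, 0.0, 0.0, -0.019, -0.01, 0.087] dist 0.011
```

View pics/s13.png

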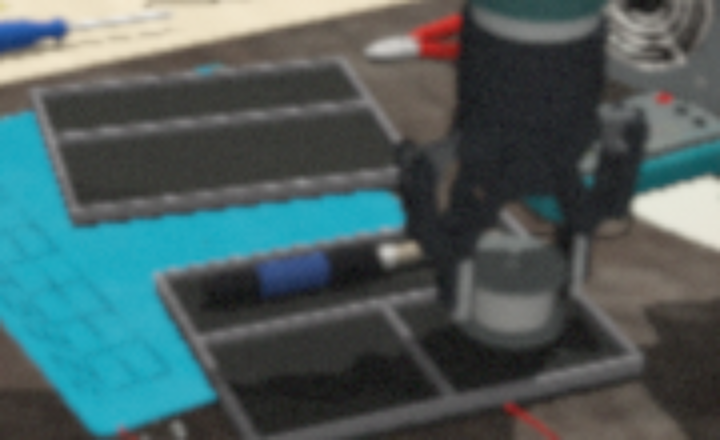

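View pics/w13.png

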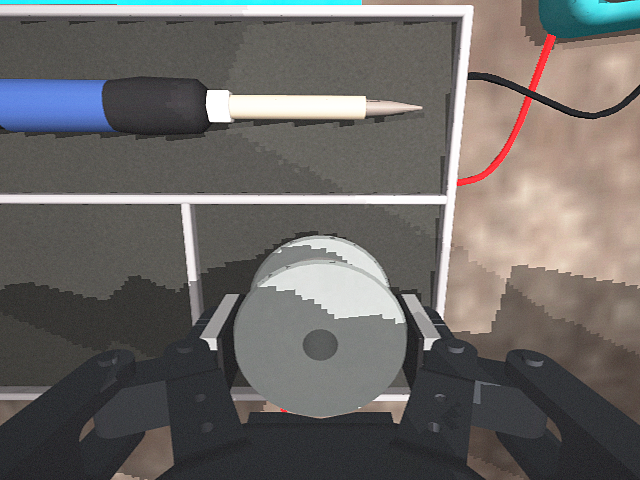

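>>> drive_tool(series=[0,0,0,-0.019,-0.01,0.04,0.1,0,0,0,-0.019,-0.01,0.085,0.1,0,0,0,-0.019,-0.01,0.085,0.1])

```text
time_s: 20.52
tool_pos: [0.5539, -0.2873, 0.0033]
eef_rot: [-3.141, 0.002, 1.463]
ft_force: [0.3, 0.0, -1.7]
opening: 0.0587
```

```bash
python3 - <<'E'
from h import *
s=monitor.state();print(s['ft_force'],s['torque'],s['tool_pos'])
p,f,R,t=cam('wrist'); save('w14',p)
p,f,R,t=cam('scene'); save('s14',cv2.resize(p[220:330,250:430],None,fx=4,fy=4))
E
```

```text
[ 0.34949816  0.01959043 -1.67633409] [ 0.09932663 -0.00651817  0.00314856] [ 0.55392305 -0.28730421  0.00328358]
```

View pics/s14.png

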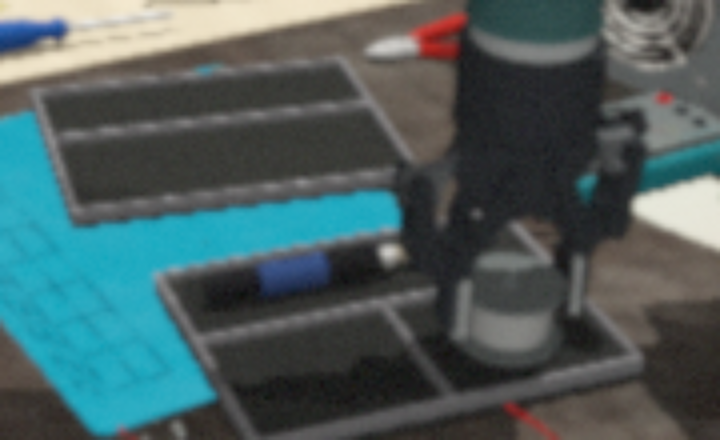

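The reel still hangs (−1.7 N), so I'll ease down in small steps.

>>> drive_tool(series=[0,0,0,0,0,0.015,0.1,0,0,0,0,0,0.015,0.1])

```text
time_s: 20.88
tool_pos: [0.5545, -0.2875, 0.003]
eef_rot: [3.141, 0.003, 1.463]
ft_force: [-1.5, 1.6, 4.8]
opening: 0.0584
```

>>> drive_tool(series=[0,0,0,0,0,0.015,0.1,0,0,0,0,0,0.015,0.1])

```text
time_s: 21.12
tool_pos: [0.5545, -0.2875, 0.003]
eef_rot: [3.141, 0.003, 1.463]
ft_force: [-3.2, 2.9, 8.2]
opening: 0.0585
```

```bash
python3 - <<'E'
from h import *
s=monitor.state();print(s['ft_force'],s['torque'],s['tool_pos'])
E
```

```text
[-3.16949528  2.92591441  8.23384898] [ 0.42888331  0.71262327 -0.03998122] [ 0.55452359 -0.28746965  0.00301299]
```

>>> drive_tool(series=[0,0,0,0,0,-0.008,0.1,0,0,0,0,0,-0.008,0.6,0,0,0,0,0,-0.008,0.6,0,0,0,0,0,-0.008,0.6,0,0,0,0,0,-0.1,0.6,0,0,0,0,0,-0.4,0.6,0,0,0,0,0,-0.8,0.8])

```text
time_s: 22.0
tool_pos: [0.5535, -0.2865, 0.0993]
eef_rot: [-3.139, 0.002, 1.463]
ft_force: [0.5, -0.5, 0.8]
opening: 0.0772
```

```bash
python3 - <<'E'
from h import *
p,f,R,t=cam('wrist'); save('w15',p)
p,f,R,t=cam('scene'); save('s15',cv2.resize(p[200:330,250:430],None,fx=4,fy=4))
rows([(.5,-.2,.2,np.pi)])
E
```

```text
[ 0.5    -0.2     0.2     3.1416] -> [0.0, 0.003, -0.267, 0.686, -0.561, -0.794] dist 0.143
```

View pics/w15.png

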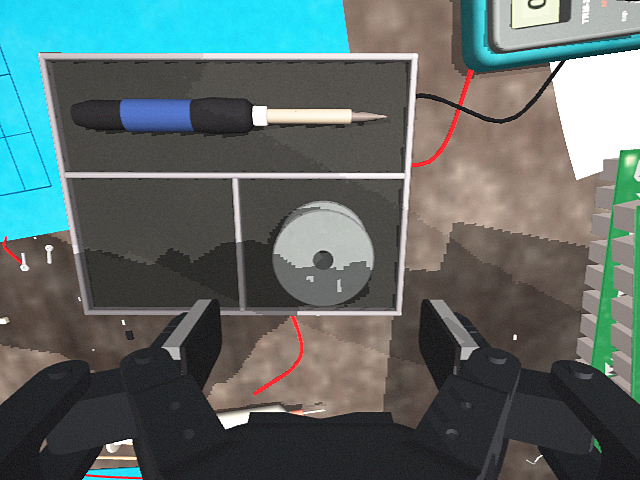

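View pics/s15.png

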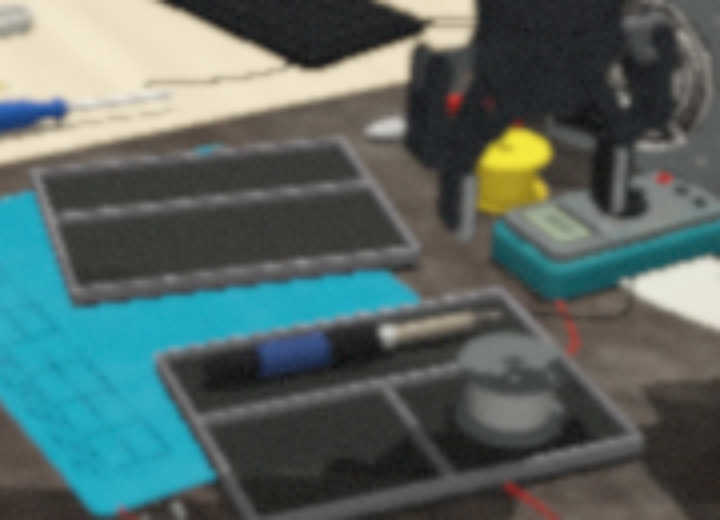

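The reel stands upright in the far compartment (hub at (323,260), clear of all the walls). Next is the tin.

>>> drive_tool(series=[0,0,0,0,0,-0.4,1,0,0.003,-0.06,0.2,-0.2,-0.794,1,0,0.003,-0.09,0.686,-0.561,-0.794,1,0,0.003,-0.12,0.686,-0.561,-0.794,1,0,0.003,-0.15,0.686,-0.561,-0.794,1,0,0.003,-0.18,0.686,-0.561,-0.794,1,0,0.003,-0.21,0.686,-0.561,-0.794,1,0,0.003,-0.24,0.686,-0.561,-0.794,1,0,0.003,-0.267,0.686,-0.561,-0.794,1,0,0.003,-0.267,0.686,-0.561,-0.794,1])

```text
time_s: 23.35
tool_pos: [0.4999, -0.2, 0.2002]
eef_rot: [3.139, -0.001, -3.136]
ft_force: [0.6, 1.0, -0.2]
opening: 0.0854
```

>>> drive_tool(series=[0,0,0,0,0.5,0,1,0,0,0,0,1,0,1])

```text
time_s: 23.6
tool_pos: [0.4993, -0.0793, 0.2008]
eef_rot: [3.139, 0.0, -3.139]
ft_force: [1.1, 0.5, -0.6]
opening: 0.0853
```

>>> drive_tool(series=[0,0,0,0,0.5,0,1,0,0,0,0,1,0,1])

```text
time_s: 23.85
tool_pos: [0.4988, 0.0425, 0.2016]
eef_rot: [3.139, 0.001, -3.139]
ft_force: [0.6, 0.4, 0.9]
opening: 0.0855
```

>>> drive_tool(series=[0,0,0,0.2,0.5,0,1,0,0,0,0.4,1,0,1])

```text
time_s: 24.1
tool_pos: [0.4522, 0.1587, 0.2022]
eef_rot: [3.139, 0.003, -3.139]
ft_force: [0.3, 0.5, -0.8]
opening: 0.0855
```

>>> drive_tool(series=[0,0,0,0.2,0.5,0,1,0,0,0,0.4,1,0,1])

```text
time_s: 24.35
tool_pos: [0.4053, 0.2747, 0.2029]
eef_rot: [3.138, 0.004, -3.14]
ft_force: [0.7, -0.1, 0.3]
opening: 0.0852
```

>>> drive_tool(series=[0,0,0,0.1,0.5,0,1,0,0,0,0.1,0.7,0,1,0,0,0,0.1,0.7,0,1])

```text
time_s: 24.72
tool_pos: [0.3928, 0.3602, 0.2033]
eef_rot: [3.138, 0.004, -3.136]
ft_force: [0.1, 0.4, 0.9]
opening: 0.0853
```

```bash
python3 - <<'E'
from h import *
p,f,R,t=cam('wrist'); save('w16',p)
hsv=cv2.cvtColor(p,cv2.COLOR_RGB2HSV); m=cv2.inRange(hsv,(0,150,60),(8,255,255))
C=max(cv2.findContours(m,0,1)[0],key=cv2.contourArea); (u,v),r=cv2.minEnclosingCircle(C); print(u,v,r,onplane(f,R,t,u,v,.062))
c=onplane(f,R,t,u,v,.062)
rows([(.4013,.3705,.10,np.pi)])
E
```

```text
331.4214172363281 237.1051025390625 34.12916946411133 [0.40088547 0.37020023 0.062     ]
[0.4013 0.3705 0.1    3.1416] -> [0.0, 0.001, 0.001, -0.068, 0.094, 0.86] dist 0.104
```

View pics/w16.png

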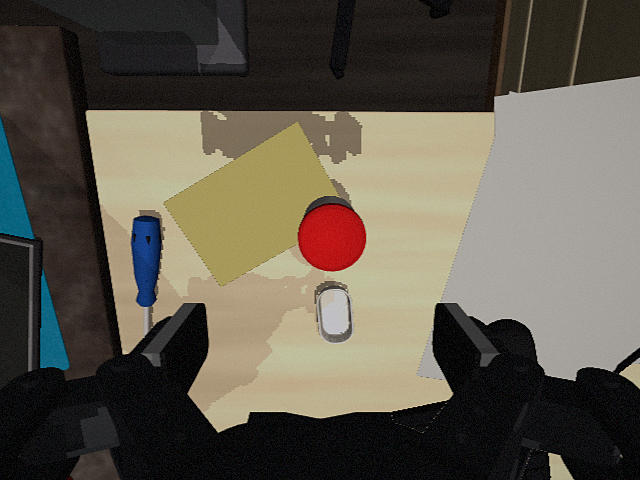

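The tin lid is at (331,237), world (0.401, 0.370). I'll descend to 0.10 and then to 0.01.

>>> drive_tool(series=[0,0.001,0.001,-0.068,0.094,0.4,1,0,0.001,0.001,-0.068,0.094,0.82,1,0,0.001,0.001,-0.068,0.09,0.82,1,0,0.001,0.001,-0.068,0.09,0.82,1])

```text
time_s: 25.28
tool_pos: [0.4022, 0.3696, 0.1063]
eef_rot: [3.138, -0.001, 3.138]
ft_force: [0.5, 0.4, -0.2]
opening: 0.0852
```

```bash
python3 - <<'E'
from h import *
p,f,R,t=cam('wrist'); save('w17',p)
rows([(.4012,.3703,.010,np.pi)])
E
```

```text
[0.4012 0.3703 0.01   3.1416] -> [0.001, 0.0, -0.001, 0.015, -0.004, 0.81] dist 0.097
```

View pics/w17.png

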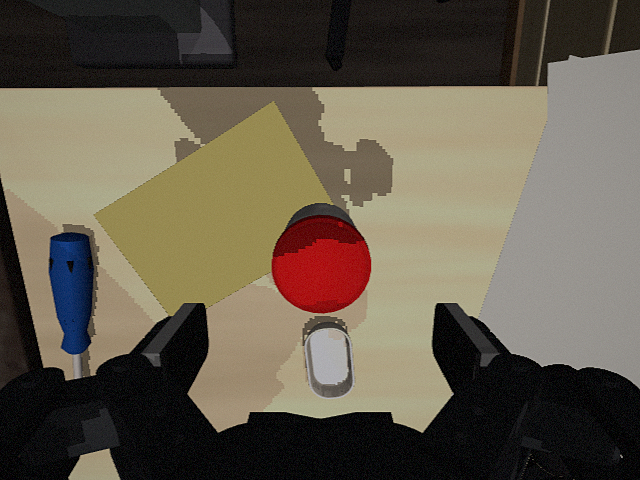

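>>> drive_tool(series=[0.001,0,-0.001,0.01,0,0.3,1,0.001,0,-0.001,0.012,0,0.6,1,0.001,0,-0.001,0.012,0,0.8,1,0.001,0,-0.001,0.012,0,0.81,1,0.001,0,-0.001,0.012,0,0.81,0.3,0.001,0,-0.001,0.012,0,0.81,0.1,0.001,0,-0.001,0.012,0,0.81,0.1,0.001,0,-0.001,0.012,0,0.81,0.1,0.001,0,-0.001,0.012,0,0.81,0.1], force=40)

```text
time_s: 26.45
tool_pos: [0.4036, 0.372, 0.0125]
eef_rot: [3.141, 0.005, -3.139]
ft_force: [-0.3, -1.0, 6.6]
opening: 0.0558
```

```bash
python3 - <<'E'
from h import *
s=monitor.state();print(s['ft_force'],s['tool_pos'],s['opening'])
p,f,R,t=cam('scene'); save('s17',cv2.resize(p[135:245,180:330],None,fx=5,fy=5,interpolation=cv2.INTER_CUBIC))
E
```

```text
[-0.26264847 -1.03525737  6.64748024] [0.40355634 0.37197336 0.01245354] 0.05576267489349073
```

View pics/s17.png

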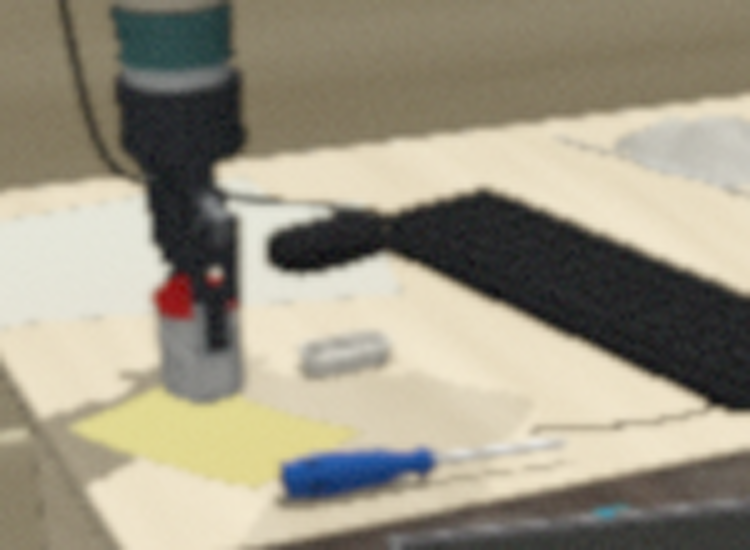

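>>> drive_tool(series=[0,0,0,0,0,-0.2,0,0,0,0,0,0,-0.6,0,0,0,0,0,-0.3,-1,0,0,0,0,0,-0.9,-1,0])

```text
time_s: 27.0
tool_pos: [0.4081, 0.2758, 0.1381]
eef_rot: [3.135, 0.016, -3.136]
ft_force: [1.2, -1.4, -1.3]
opening: 0.0557
```

>>> drive_tool(series=[0,0,0,-0.1,-0.5,-0.2,0,0,0,0,-0.2,-1,-0.4,0])

```text
time_s: 27.25
tool_pos: [0.4307, 0.1612, 0.1844]
eef_rot: [3.135, 0.018, -3.135]
ft_force: [0.6, 0.3, -0.9]
opening: 0.0561
```

>>> drive_tool(series=[0,0,0,-0.1,-0.5,0,0,0,0,0,-0.2,-1,0,0])

```text
time_s: 27.5
tool_pos: [0.4561, 0.0395, 0.1854]
eef_rot: [3.135, 0.021, -3.135]
ft_force: [1.2, -0.6, -1.7]
opening: 0.056
```

>>> drive_tool(series=[0,0,0,0,-0.5,0,0,0,0,0,0,-1,0,0])

```text
time_s: 27.75
tool_pos: [0.457, -0.0825, 0.1855]
eef_rot: [3.135, 0.023, -3.135]
ft_force: [1.5, -0.5, -1.3]
opening: 0.0561
```

>>> drive_tool(series=[0,0,0,0,-0.5,0,0,0,0,0,0,-1,0,0])

```text
time_s: 28.0
tool_pos: [0.4577, -0.2046, 0.1855]
eef_rot: [3.136, 0.025, -3.135]
ft_force: [0.9, 0.1, -1.3]
opening: 0.056
```

```bash
python3 - <<'E'
from h import *
s=monitor.state();print(s['ft_force'],s['opening'])
rows([(.449,-.2755,.14,np.pi-.11)])
E
```

```text
[ 0.90566759  0.10573614 -1.29430995] 0.05602497184800597
[ 0.449  -0.2755  0.14    3.0316] -> [0.001, 0.004, 0.019, 0.086, -0.593, 0.373] dist 0.085
```

>>> drive_tool(series=[0,0.002,0.01,0.05,-0.4,0.2,0,0.001,0.004,0.019,0.086,-0.593,0.373,0,0.001,0.004,0.019,0.086,-0.593,0.373,0,0.001,0.004,0.019,0.086,-0.593,0.373,0])

```text
time_s: 28.5
tool_pos: [0.4491, -0.2749, 0.1407]
eef_rot: [3.14, -0.0, 3.03]
ft_force: [-0.3, 0.6, -0.3]
opening: 0.056
```

```bash
python3 - <<'E'
from h import *
p,f,R,t=cam('wrist'); save('w18',p)
p,f,R,t=cam('scene'); save('s18',cv2.resize(p[180:330,250:430],None,fx=4,fy=4))
rows([(.449,-.2755,.055,np.pi-.11),(.449,-.2755,.0285,np.pi-.11)])
E
```

```text
[ 0.449  -0.2755  0.055   3.0316] -> [0.0, 0.0, -0.0, 0.005, -0.006, 0.718] dist 0.086
[ 0.449  -0.2755  0.0285  3.0316] -> [0.0, 0.0, -0.0, 0.005, -0.007, 0.939] dist 0.113
```

View pics/w18.png

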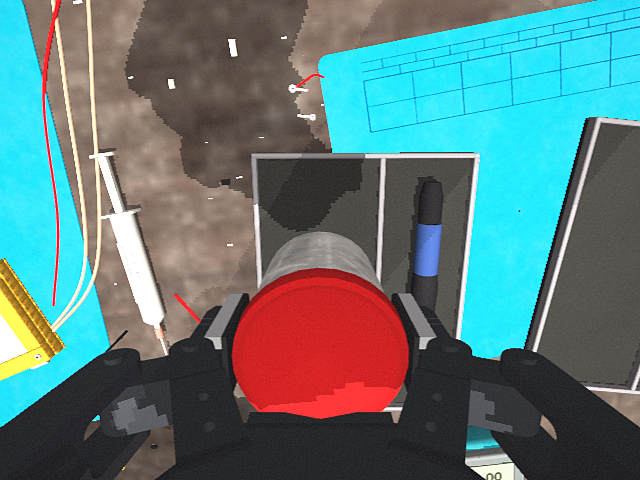

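View pics/s18.png

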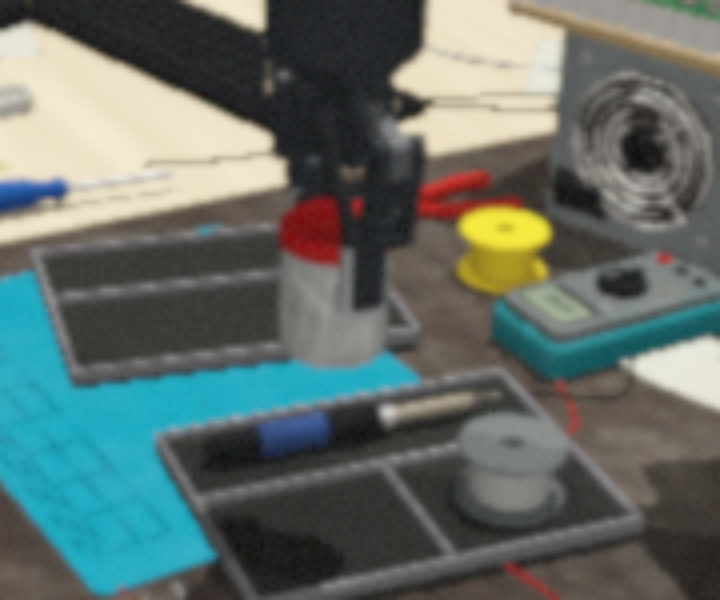

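>>> drive_tool(series=[0,0,0,0.005,-0.006,0.3,0,0,0,0,0.005,-0.006,0.6,0,0,0,0,0.005,-0.006,0.8,0,0,0,0,0.005,-0.006,0.9,0,0,0,0,0.005,-0.006,0.92,0,0,0,0,0.005,-0.006,0.92,0])

```text
time_s: 29.35
tool_pos: [0.45, -0.2758, 0.0318]
eef_rot: [-3.141, 0.003, 3.031]
ft_force: [0.3, -0.2, -1.0]
opening: 0.0561
```

```bash
python3 - <<'E'
from h import *
s=monitor.state();print(s['ft_force'],s['tool_pos'])
p,f,R,t=cam('wrist'); save('w19',p)
p,f,R,t=cam('scene'); save('s19',cv2.resize(p[200:330,250:430],None,fx=4,fy=4))
E
```

```text
[ 0.3120446  -0.16840806 -1.03411666] [ 0.44997704 -0.27584049  0.03184501]
```

View pics/s19.png

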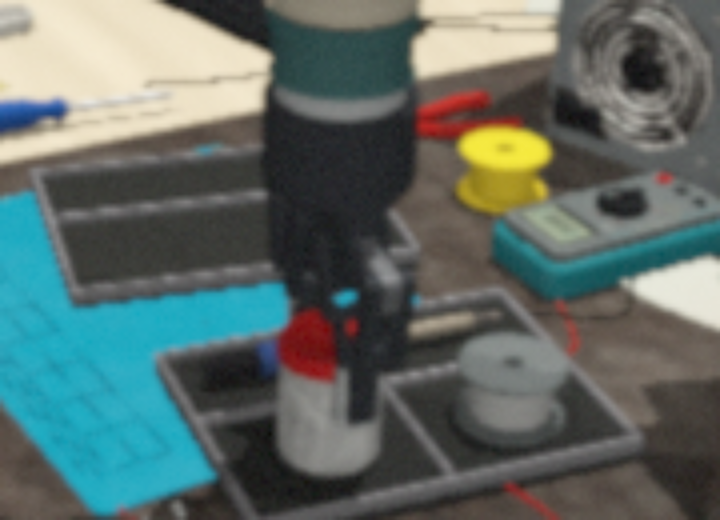

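View pics/w19.png

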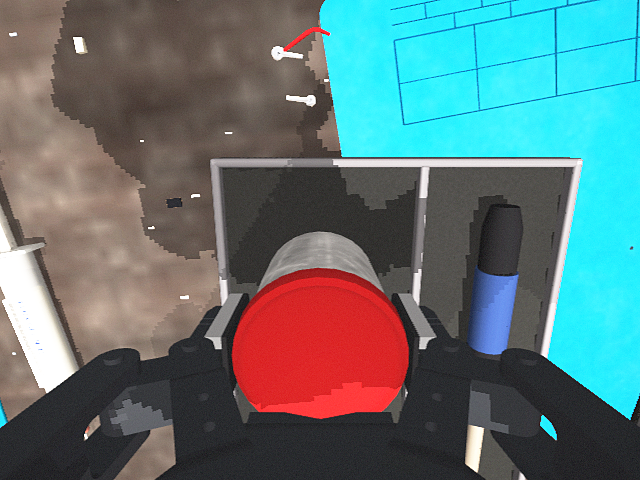

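Centred in the near compartment and still hanging about 4 mm up. I'll ease down.

>>> drive_tool(series=[0,0,0,0.005,0,0.02,0,0,0,0,0.005,0,0.035,0,0,0,0,0.005,0,0.035,0])

```text
time_s: 29.82
tool_pos: [0.4493, -0.276, 0.0277]
eef_rot: [-3.141, 0.003, 3.031]
ft_force: [-0.1, 1.1, -0.6]
opening: 0.056
```

>>> drive_tool(series=[0,0,0,0,0,0.012,0,0,0,0,0,0,0.012,0])

```text
time_s: 30.08
tool_pos: [0.4494, -0.2761, 0.0274]
eef_rot: [-3.141, 0.003, 3.031]
ft_force: [-3.4, 1.0, 6.9]
opening: 0.0557
```

>>> drive_tool(series=[0,0,0,0,0,-0.005,0,0,0,0,0,0,-0.005,0.6,0,0,0,0,0,-0.005,0.7,0,0,0,0,0,-0.005,0.7,0,0,0,0,0,-0.1,0.7,0,0,0,0,0,-0.4,0.7,0,0,0,0,0,-0.8,0.7,0,0,0,0,0,-1,0.4])

```text
time_s: 31.08
tool_pos: [0.4506, -0.2772, 0.1512]
eef_rot: [-3.138, 0.007, 3.031]
ft_force: [0.7, -0.5, 0.3]
opening: 0.0597
```

```bash
python3 - <<'E'
from h import *
p,f,R,t=cam('wrist'); save('w20',p)
p,f,R,t=cam('scene'); save('s20',cv2.resize(p[200:330,250:430],None,fx=4,fy=4))
rows([(.45,-.16,.20,np.pi+.1)])
E
```

```text
[ 0.45   -0.16    0.2     3.2416] -> [-0.001, 0.001, -0.034, 0.118, 0.973, -0.408] dist 0.127
```

View pics/w20.png

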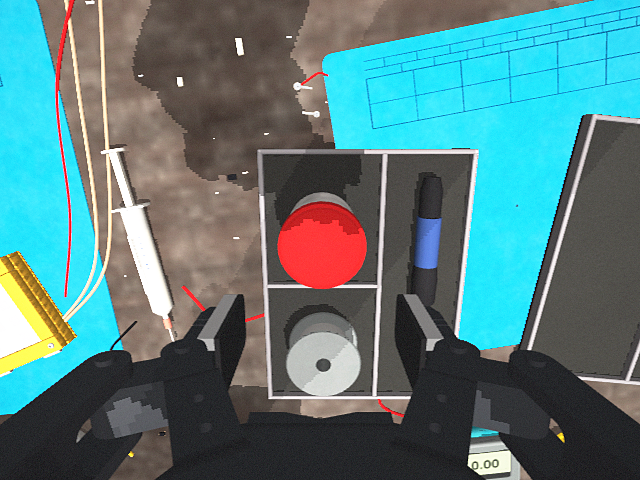

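View pics/s20.png

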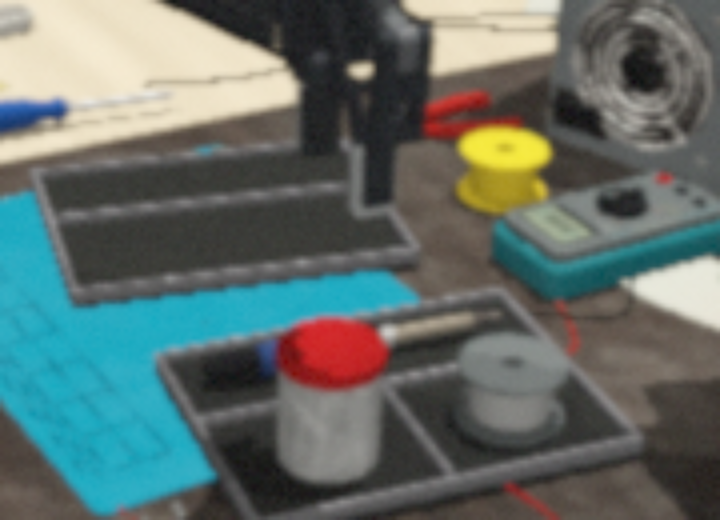

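Tray three is complete: tin upright at (322,245) and reel at (323,360), each clear of its walls. Next is the screwdriver.

>>> drive_tool(series=[0,0,0,0,0.2,-0.4,0.2,0,0,0,0.12,0.6,-0.4,0.2,0,0,0,0.12,1,-0.4,0.2])

```text
time_s: 31.55
tool_pos: [0.4492, -0.1556, 0.1988]
eef_rot: [-3.137, 0.009, 3.029]
ft_force: [0.9, -0.3, -0.6]
opening: 0.0512
```

>>> drive_tool(series=[0,0,0,0.05,0.5,0,0.2,0,0,0,0.1,1,0,0.2])

```text
time_s: 31.8
tool_pos: [0.4499, -0.0333, 0.1972]
eef_rot: [-3.137, 0.008, 3.028]
ft_force: [0.8, 0.4, -0.4]
opening: 0.0514
```

>>> drive_tool(series=[0,0,0,0.05,0.5,0,0.2,0,0,0,0.1,1,0,0.2])

```text
time_s: 32.05
tool_pos: [0.4505, 0.0892, 0.1956]
eef_rot: [-3.137, 0.007, 3.028]
ft_force: [1.8, -0.5, 0.2]
opening: 0.0515
```

>>> drive_tool(series=[0,0,0,0.05,0.5,0,0.2,0,0,0,0.1,0.85,0,0.2,0,0,0,0.1,0.85,0,0.2])

```text
time_s: 32.42
tool_pos: [0.4491, 0.1941, 0.194]
eef_rot: [-3.136, 0.006, 3.033]
ft_force: [0.2, -0.2, 0.6]
opening: 0.0514
```

```bash
python3 - <<'E'
from h import *
import pickle
p,f,R,t=cam('wrist'); save('w21',p); print(monitor.state()['tool_pos'])
pickle.dump((p,{k:f[k] for k in('fx','fy','cx','cy')},R,t),open('w21.pkl','wb'))
E
```

```text
[0.4491405  0.19262749 0.19401212]
```

View pics/w21.png

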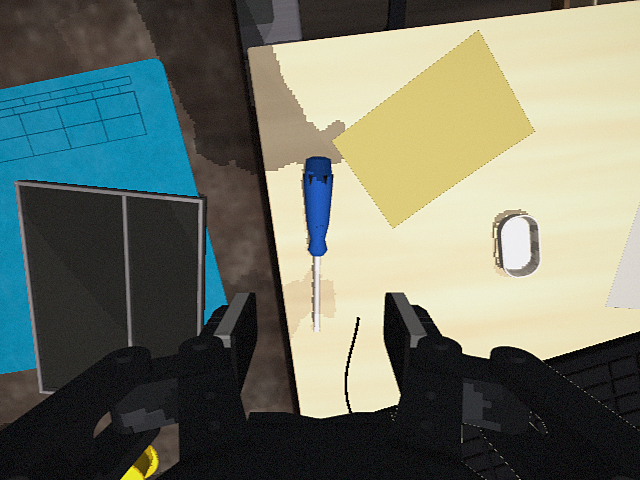

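The screwdriver lies vertical in the view, with its back end at (318,157), tip at (317,331) and handle centreline at 318. Three corners of tray two are visible too.

```bash
python3 - <<'E'
from h import *
import pickle
w=pickle.load(open('w21.pkl','rb')); w8=pickle.load(open('w8.pkl','rb'))
a=onplane(*w[1:],318,159,.007);b=onplane(*w[1:],317,331,.007);print(a,b,np.arctan2(b[1]-a[1],b[0]-a[0]))
print('tri back',tri([(*w[1:],318,157),(*w8[1:],119,73)]),'tri tip',tri([(*w[1:],317,331),(*w8[1:],124,262)]))
c=(a+b)/2; d=(b-a)/np.linalg.norm(b-a); g=c-.042*d; th=np.arctan2(d[1],d[0]); print('grip',g)
print('dish',onplane(*w[1:],519,246,.004))
rows([(g[0],g[1],.08,np.pi+th)])
A=np.array([(-.11,-.083),(-.11,.083),(-.11,.013),(.11,-.083)])
B=np.array([onplane(*w[1:],u,v,.015)[:2] for u,v in [(17,181),(204,201),(124,194),(40,392)]])
da=A-A.mean(0);db=B-B.mean(0); th=np.arctan2((da[:,0]*db[:,1]-da[:,1]*db[:,0]).sum(),(da*db).sum())
Rm=np.array([[np.cos(th),-np.sin(th)],[np.sin(th),np.cos(th)]]);c=B.mean(0)-Rm@A.mean(0);print('T2',c,th,(B-(A@Rm.T+c)).round(4).tolist())
E
```

```text
[0.3979801  0.19715041 0.007     ] [0.56563714 0.17735288 0.007     ] -0.1175392163202667
tri back (array([0.39528786, 0.19775484, 0.00800719]), [[0.3, -1.1], [-0.3, 1.2]]) tri tip (array([0.56604851, 0.17739179, 0.00551191]), [[0.1, -0.4], [-0.2, 0.3]])
grip [0.44009841 0.19217693 0.007     ]
dish [0.49897528 0.37735126 0.004     ]
[0.4401 0.1922 0.08   3.0241] -> [-0.001, 0.001, 0.001, 0.08, -0.006, 0.95] dist 0.114
T2 [ 0.51224234 -0.01175388] -0.21660850477372187 [[0.0003, 0.0011], [0.0001, -0.0006], [0.0012, -0.0017], [-0.0016, 0.0012]]
```

>>> drive_tool(series=[0,0.001,0.001,0.04,-0.004,0.45,0.2,-0.001,0.001,0.001,0.08,-0.006,0.9,0.2,-0.001,0.001,0.001,0.08,-0.006,0.95,0.2,-0.001,0.001,0.001,0.08,-0.006,0.95,0.2])

```text
time_s: 32.98
tool_pos: [0.4407, 0.1915, 0.0806]
eef_rot: [3.141, -0.001, 3.023]
ft_force: [0.2, 0.7, 1.0]
opening: 0.0511
```

```bash
python3 - <<'E'
from h import *
p,f,R,t=cam('wrist'); save('w22',p)
rows([(.4397,.1923,-.010,np.pi-.117)])
E
```

```text
[ 0.4397  0.1923 -0.01    3.0246] -> [0.0, 0.0, -0.0, 0.021, -0.001, 0.764] dist 0.092
```

View pics/w22.png

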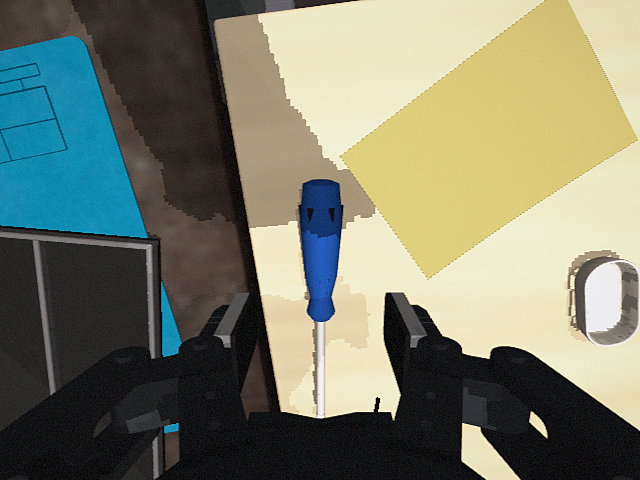

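The bench edge is close to the left finger, so I'll narrow the jaws to about 38 mm before descending.

>>> drive_tool(series=[0,0,0,0.01,0,0.2,-0.1,0,0,0,0.021,0,0.3,-0.1,0,0,0,0.021,0,0.5,-0.1,0,0,0,0.021,0,0.7,-0.1,0,0,0,0.021,0,0.764,-0.1,0,0,0,0.021,0,0.764,-0.1])

```text
time_s: 33.78
tool_pos: [0.4402, 0.1925, -0.0095]
eef_rot: [3.14, 0.002, 3.023]
ft_force: [0.4, 1.2, -0.7]
opening: 0.0381
```

```bash
python3 - <<'E'
from h import *
s=monitor.state();print(s['ft_force'],s['tool_pos'])
p,f,R,t=cam('wrist'); save('w23',p)
p,f,R,t=cam('scene'); save('s23',cv2.resize(p[165:265,200:340],None,fx=5,fy=5,interpolation=cv2.INTER_CUBIC))
E
```

```text
[ 0.35326129  1.15874138 -0.69196551] [ 0.44016817  0.19252881 -0.0095316 ]
```

View pics/s23.png

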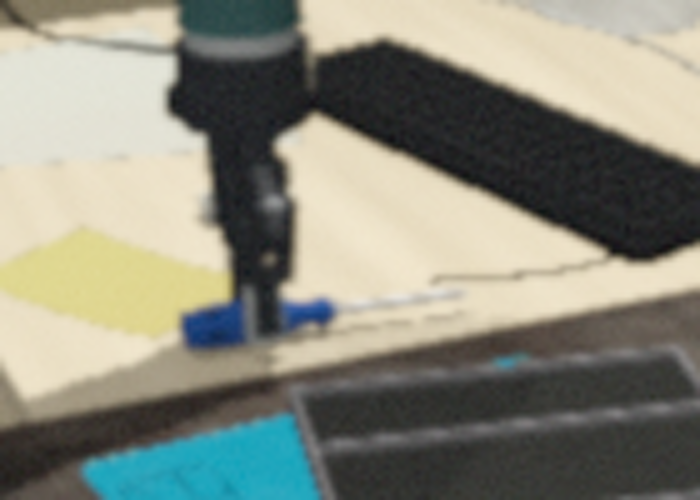

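View pics/w23.png

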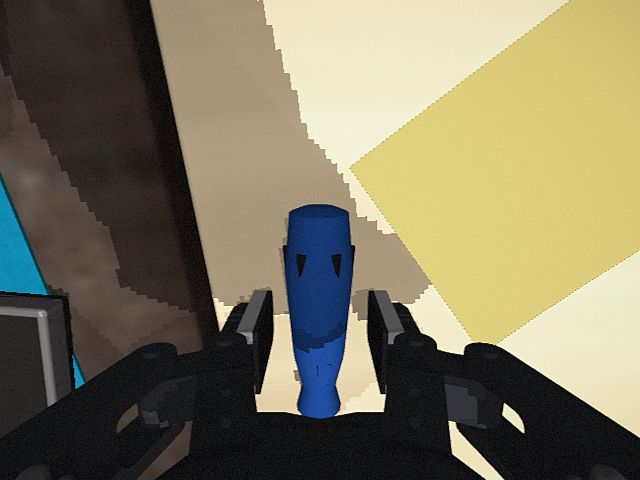

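The fingers straddle the handle, clear of the bench edge. I'll close and lift.

>>> drive_tool(series=[0,0,0,0,0,0,-0.5,0,0,0,0,0,0,-0.9,0,0,0,0,0,0,-1,0,0,0,0,0,0,-1,0,0,0,0,0,0,-1,0,0,0,0,0,0,-1], force=45)

```text
time_s: 34.62
tool_pos: [0.4419, 0.193, -0.008]
eef_rot: [3.139, 0.006, 3.024]
ft_force: [-0.1, 0.1, 6.9]
opening: 0.0259
```

>>> drive_tool(series=[0,0,0,0,0,-0.15,-1,0,0,0,0,0,-0.5,-1,0,0,0,0,0,-1,-1,0,0,0,0,0,-1,-1])

```text
time_s: 35.12
tool_pos: [0.4455, 0.1941, 0.1168]
eef_rot: [3.135, 0.015, 3.024]
ft_force: [0.3, 0.8, -0.3]
opening: 0.0259
```

```bash
python3 - <<'E'
from h import *
s=monitor.state();print(s['ft_force'],s['tool_pos'],s['opening'])
p,f,R,t=cam('wrist'); save('w24',p)
p,f,R,t=cam('scene'); save('s24',cv2.resize(p[135:265,180:340],None,fx=4.5,fy=4.5,interpolation=cv2.INTER_CUBIC))
E
```

```text
[ 0.27716902  0.77942507 -0.33983722] [0.44548785 0.19408886 0.1167969 ] 0.025945387292491684
```

View pics/s24.png

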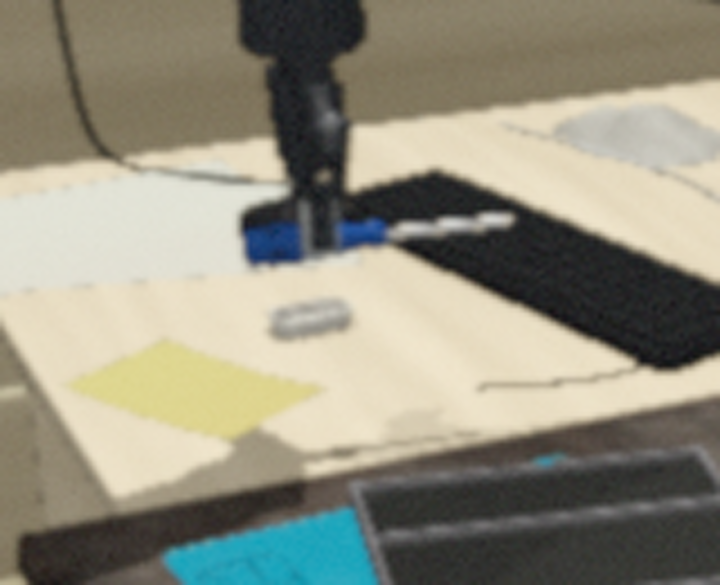

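View pics/w24.png

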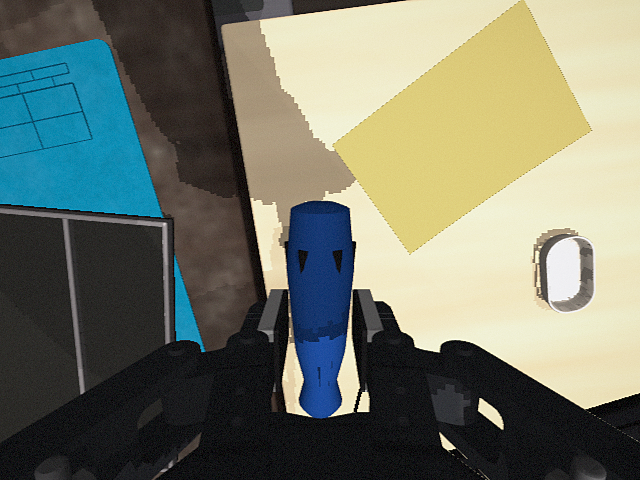

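```bash
python3 - <<'E'
from h import *
rows([(.47,.07,.15,2.9305),(.4837,.042,.13,2.9305)])
E
```

```text
[0.47   0.07   0.15   2.9305] -> [0.001, 0.001, 0.015, -0.36, -0.987, -0.315] dist 0.132
[0.4837 0.042  0.13   2.9305] -> [0.001, 0.001, 0.015, -0.5, -1.206, -0.148] dist 0.158
```

>>> drive_tool(series=[0.001,0.001,0.008,-0.18,-0.45,-0.3,-1,0.001,0.001,0.015,-0.36,-0.987,-0.315,-1,0.001,0.001,0.015,-0.36,-0.987,-0.315,-1,0.001,0.001,0.015,-0.36,-0.987,-0.315,-1])

```text
time_s: 35.72
tool_pos: [0.4684, 0.0696, 0.148]
eef_rot: [-3.138, -0.004, 2.928]
ft_force: [0.3, -0.2, -0.8]
opening: 0.0259
```

```bash
python3 - <<'E'
from h import *
p,f,R,t=cam('wrist'); save('w25',p)
rows([(.4837,.042,.09,2.9305)])
E
```

```text
[0.4837 0.042  0.09   2.9305] -> [-0.0, -0.001, -0.0, -0.177, -0.203, 0.484] dist 0.067
```

View pics/w25.png

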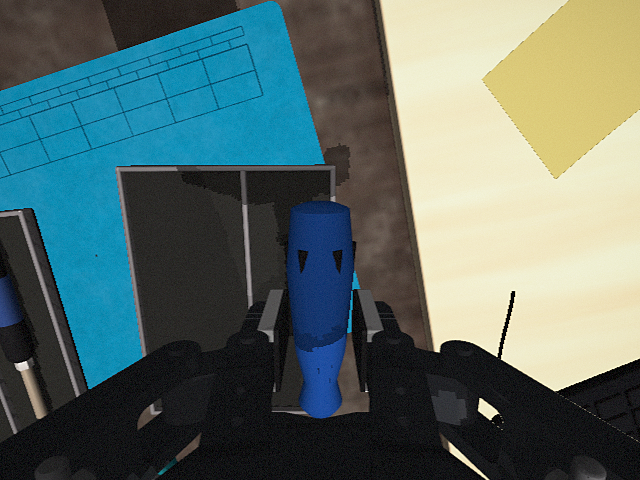

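Tray two's near edge runs from (118,167) to (335,168), square to the view, so the yaw is right. I'll go on to the target.

>>> drive_tool(series=[0,-0.001,0,-0.1,-0.1,0.2,-1,0,-0.001,0,-0.177,-0.203,0.42,-1,0,-0.001,0,-0.177,-0.203,0.484,-1,0,-0.001,0,-0.177,-0.203,0.484,-1,0,-0.001,0,-0.177,-0.203,0.484,-1])

```text
time_s: 36.4
tool_pos: [0.4841, 0.0428, 0.0908]
eef_rot: [-3.139, 0.004, 2.93]
ft_force: [0.4, 0.0, -0.6]
opening: 0.0257
```

```bash
python3 - <<'E'
from h import *
p,f,R,t=cam('wrist'); save('w26',p); print(monitor.state()['tool_pos'])
A=np.array([(-.11,-.083),(-.11,.083),(-.11,.013)])
for u,v in [(0,0)]: pass
rows([(.4837,.042,.04,2.9305),(.4837,.042,.0075,2.9305)])
E
```

```text
[0.48431662 0.04266829 0.09101009]
[0.4837 0.042  0.04   2.9305] -> [-0.0, 0.001, -0.0, 0.006, -0.005, 0.425] dist 0.051
[0.4837 0.042  0.0075 2.9305] -> [-0.0, 0.001, -0.0, 0.007, -0.005, 0.696] dist 0.084
```

View pics/w26.png

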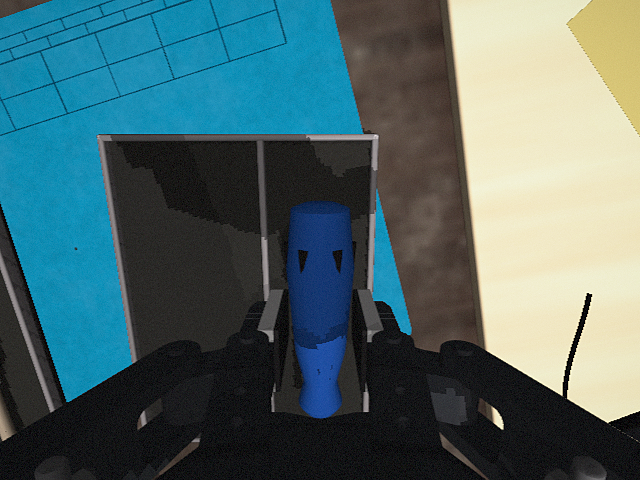

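Walls at 266 and 375 straddle the handle at 320. I'll lower it.

>>> drive_tool(series=[0,0.001,0,0.006,-0.005,0.3,-1,0,0.001,0,0.007,-0.005,0.5,-1,0,0.001,0,0.007,-0.005,0.64,-1,0,0.001,0,0.007,-0.005,0.68,-1,0,0.001,0,0.007,-0.005,0.68,-1])

```text
time_s: 37.08
tool_pos: [0.4842, 0.0421, 0.01]
eef_rot: [-3.139, -0.001, 2.93]
ft_force: [-0.3, 0.2, -0.4]
opening: 0.0261
```

>>> drive_tool(series=[0,0,0,0,0,0.01,-1,0,0,0,0,0,0.015,-1,0,0,0,0,0,0.015,-1])

```text
time_s: 37.45
tool_pos: [0.4845, 0.0421, 0.0086]
eef_rot: [-3.139, -0.001, 2.93]
ft_force: [-0.5, -0.8, -0.0]
opening: 0.0258
```

>>> drive_tool(series=[0,0,0,0,0,0.012,-1,0,0,0,0,0,0.012,-1])

```text
time_s: 37.7
tool_pos: [0.4846, 0.0421, 0.0071]
eef_rot: [-3.139, -0.0, 2.93]
ft_force: [-0.2, 0.3, -0.6]
opening: 0.0258
```

>>> drive_tool(series=[0,0,0,0,0,0.012,-1,0,0,0,0,0,0.012,-1])

```text
time_s: 37.95
tool_pos: [0.4846, 0.0421, 0.007]
eef_rot: [-3.139, -0.001, 2.93]
ft_force: [-5.0, 0.8, 11.4]
opening: 0.026
```

>>> drive_tool(series=[0,0,0,0,0,-0.008,-1,0,0,0,0,0,-0.008,-0.25,0,0,0,0,0,-0.008,-0.25,0,0,0,0,0,-0.008,-0.25,0,0,0,0,0,-0.1,-0.25,0,0,0,0,0,-0.3,-0.25,0,0,0,0,0,-0.7,0,0,0,0,0,0,-1,0.4])

```text
time_s: 38.95
tool_pos: [0.4853, 0.0423, 0.1295]
eef_rot: [-3.14, 0.001, 2.93]
ft_force: [-0.2, -0.3, 0.1]
opening: 0.0588
```

```bash
python3 - <<'E'
from h import *
p,f,R,t=cam('wrist'); save('w27',p)
p,f,R,t=cam('scene'); save('s27',cv2.resize(p[200:330,250:430],None,fx=4,fy=4))
rows([(.47,.14,.18,np.pi)])
E
```

```text
[0.47   0.14   0.18   3.1416] -> [-0.0, 0.001, -0.034, 0.321, 0.764, -0.4] dist 0.110
```

View pics/w27.png

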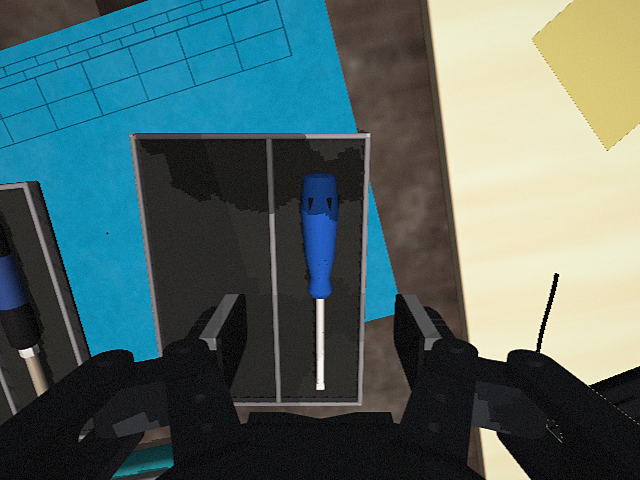

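View pics/s27.png

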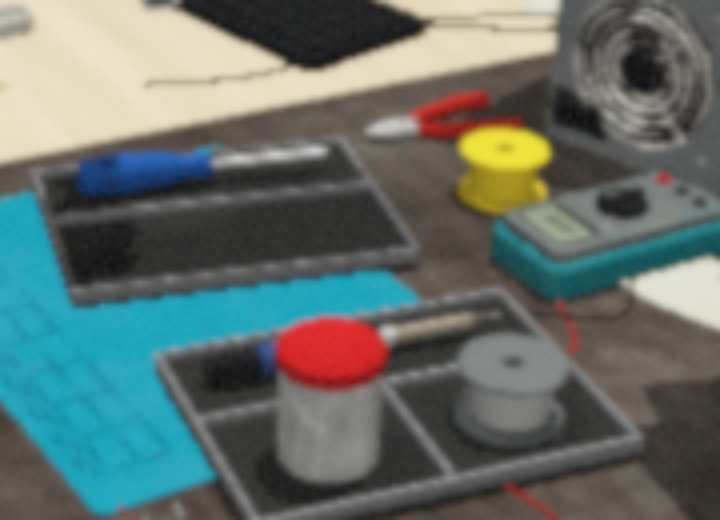

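The screwdriver lies along the middle of the narrow compartment (column 320 between 272 and 365, rows 174–389 inside 137–402). Last is the dish.

>>> drive_tool(series=[0,0.001,-0.015,0.1,0.3,-0.4,0.4,0,0.001,-0.034,0.321,0.764,-0.4,0.4,0,0.001,-0.034,0.321,0.764,-0.4,0.4])

```text
time_s: 39.42
tool_pos: [0.4691, 0.1431, 0.1806]
eef_rot: [-3.141, 0.004, -3.133]
ft_force: [-0.7, -0.2, -0.1]
opening: 0.0595
```

>>> drive_tool(series=[0,0,0,0,0.5,0,0.4,0,0,0,0,1,0,0.4])

```text
time_s: 39.67
tool_pos: [0.468, 0.2631, 0.18]
eef_rot: [-3.14, 0.003, -3.136]
ft_force: [0.5, -0.5, 0.4]
opening: 0.0599
```

>>> drive_tool(series=[0,0,0,0,0.5,0,0.4,0,0,0,0,0.9,0,0.4,0,0,0,0,0.9,0,0.4])

```text
time_s: 40.05
tool_pos: [0.4674, 0.3729, 0.1787]
eef_rot: [-3.139, 0.002, -3.134]
ft_force: [0.5, 0.4, 0.3]
opening: 0.0597
```

```bash
python3 - <<'E'
from h import *
import pickle
p,f,R,t=cam('wrist'); save('w28',p); print(monitor.state()['tool_pos'])
pickle.dump((p,{k:f[k] for k in('fx','fy','cx','cy')},R,t),open('w28.pkl','wb'))
E
```

```text
[0.46714139 0.37108552 0.17863412]
```

View pics/w28.png

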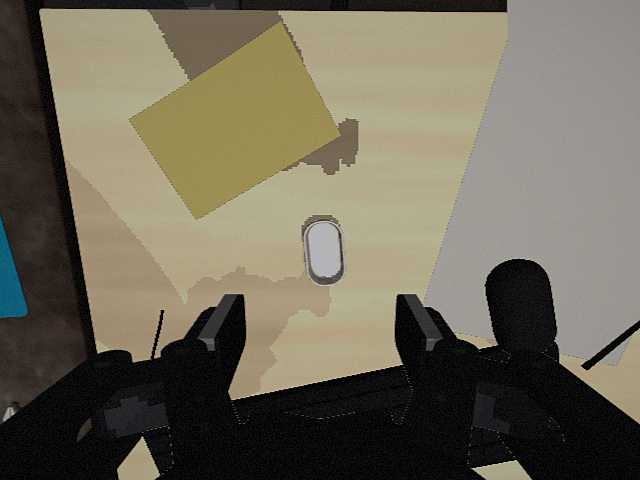

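```bash
python3 - <<'E'
from h import *
import pickle
w=pickle.load(open('w28.pkl','rb'))
save('w28c',cv2.resize(w[0][205:300,290:360],None,fx=6,fy=6,interpolation=cv2.INTER_CUBIC))
E
```

```text
(no output)
```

View pics/w28c.png

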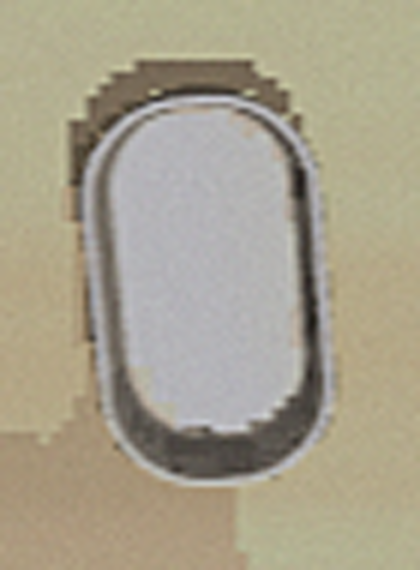

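The dish is right way up, with its rim centred at about (324.7,253.3) and its long axis tilted by about 0.08 rad.

```bash
python3 - <<'E'
from h import *
import pickle
w=pickle.load(open('w28.pkl','rb'));w8=pickle.load(open('w8.pkl','rb'));w1=pickle.load(open('w1.pkl','rb'))
print(tri([(*w[1:],324.7,253.3),(*w8[1:],326,193)]), onplane(*w[1:],324.7,253.3,.008))
q=lambda u,v:onplane(*w[1:],290+u/6,205+v/6,.008)
print('len',np.linalg.norm(q(200,98)-q(220,482)),'wid',np.linalg.norm(q(88,280)-q(325,280)))
a=(q(85,200)+q(318,200))/2;b=(q(100,390)+q(332,390))/2;print(np.arctan2(b[1]-a[1],b[0]-a[0]))
c=q(208,290)
rows([(c[0],c[1],.09,np.pi+.08)])
E
```

```text
(array([0.49671728, 0.37671854, 0.01157343]), [[-0.4, 0.0], [0.4, -0.0]]) [0.49779706 0.3771356  0.008     ]
len 0.06035733830413568 wid 0.035539923329964924
0.08283323536215076
[0.4978 0.3771 0.09   3.2216] -> [-0.001, 0.0, -0.012, -0.255, 0.051, 0.739] dist 0.094
```

>>> drive_tool(series=[0,0,-0.006,-0.13,0.03,0.4,0.3,-0.001,0,-0.012,-0.255,0.051,0.739,0.3,-0.001,0,-0.012,-0.255,0.051,0.739,0.3,-0.001,0,-0.012,-0.255,0.051,0.739,0.3])

```text
time_s: 40.6
tool_pos: [0.4982, 0.3759, 0.0909]
eef_rot: [3.139, 0.002, -3.062]
ft_force: [1.2, 0.1, 0.4]
opening: 0.0554
```

```bash
python3 - <<'E'
from h import *
p,f,R,t=cam('wrist'); save('w29',p)
rows([(.4975,.377,-.014,np.pi+.08)])
E
```

```text
[ 0.4975  0.377  -0.014   3.2216] -> [0.001, 0.001, 0.0, 0.013, 0.0, 0.882] dist 0.106
```

View pics/w29.png

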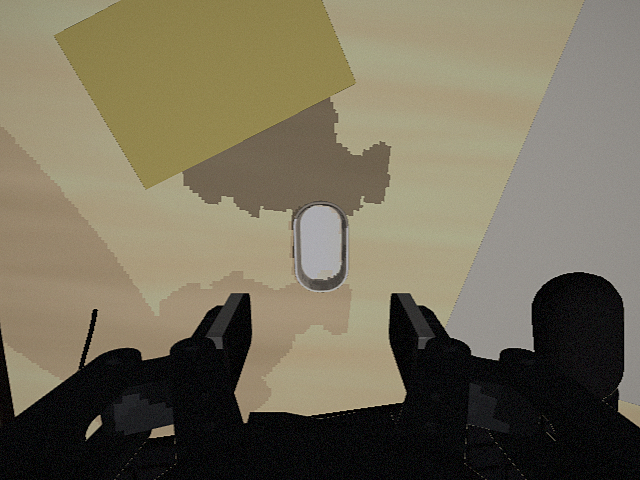

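>>> drive_tool(series=[0.001,0.001,0,0.013,0.002,0.3,0.2,0.001,0.001,0,0.013,0.002,0.6,0.2,0.001,0.001,0,0.013,0.002,0.8,0.2,0.001,0.001,0,0.013,0.002,0.88,0.2,0.001,0.001,0,0.013,0.002,0.88,0.2])

```text
time_s: 41.28
tool_pos: [0.4979, 0.3775, -0.0127]
eef_rot: [-3.139, -0.002, -3.061]
ft_force: [-0.6, -0.5, 0.4]
opening: 0.0513
```

```bash
python3 - <<'E'
from h import *
s=monitor.state();print(s['ft_force'],s['tool_pos'])
p,f,R,t=cam('wrist'); save('w30',p)
p,f,R,t=cam('scene'); save('s30',cv2.resize(p[165:245,200:320],None,fx=6,fy=6,interpolation=cv2.INTER_CUBIC))
E
```

```text
[-0.64571175 -0.48763272  0.43685142] [ 0.49791689  0.37746258 -0.01274954]
```

View pics/s30.png

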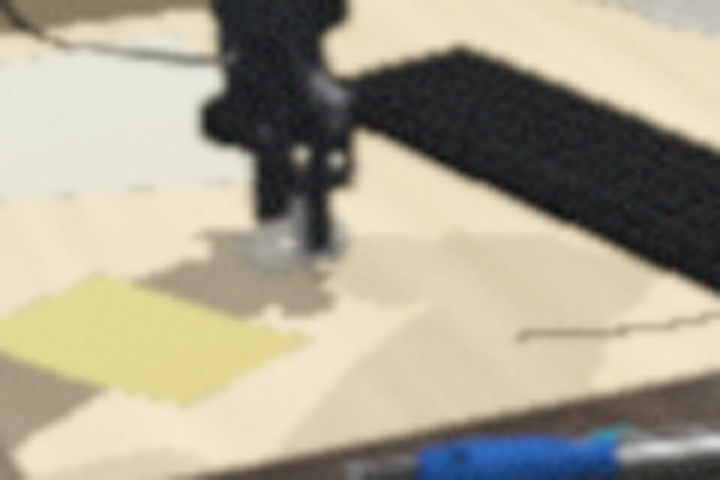

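View pics/w30.png

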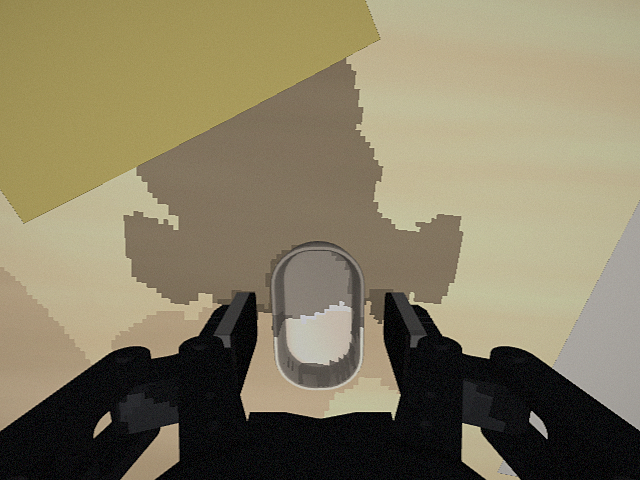

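>>> drive_tool(series=[0,0,0,0,0,0.012,0.2,0,0,0,0,0,0.012,-0.1,0,0,0,0,0,0.012,-0.3,0,0,0,0,0,0.012,-0.4,0,0,0,0,0,0.012,-0.4,0,0,0,0,0,0.012,-0.4,0,0,0,0,0,0.012,-0.4], force=25)

```text
time_s: 42.25
tool_pos: [0.4995, 0.3784, -0.0124]
eef_rot: [-3.141, 0.001, -3.061]
ft_force: [-0.2, -0.5, 6.2]
opening: 0.0352
```

>>> drive_tool(series=[0,0,0,0,0,-0.1,-0.4,0,0,0,0,0,-0.4,-0.4,0,0,0,0,0,-0.8,-0.4,0,0,0,0,0,-0.8,-0.4])

```text
time_s: 42.75
tool_pos: [0.5028, 0.3807, 0.0889]
eef_rot: [3.138, 0.01, -3.061]
ft_force: [0.3, 0.0, 0.0]
opening: 0.0351
```

```bash
python3 - <<'E'
from h import *
s=monitor.state();print(s['ft_force'],s['tool_pos'],s['opening'])
p,f,R,t=cam('wrist'); save('w31',p)
p,f,R,t=cam('scene'); save('s31',cv2.resize(p[135:245,200:350],None,fx=5,fy=5,interpolation=cv2.INTER_CUBIC))
E
```

```text
[0.32018202 0.02255927 0.00168576] [0.5028495  0.38068028 0.08885754] 0.03512962325608779
```

View pics/s31.png

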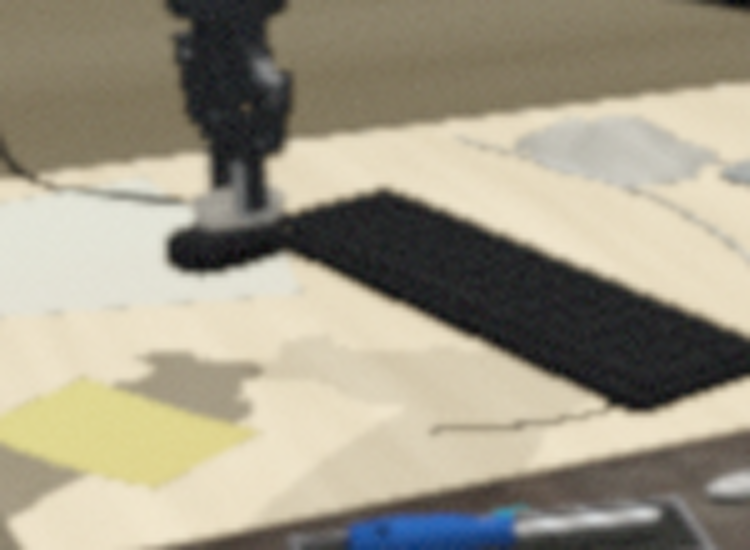

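View pics/w31.png

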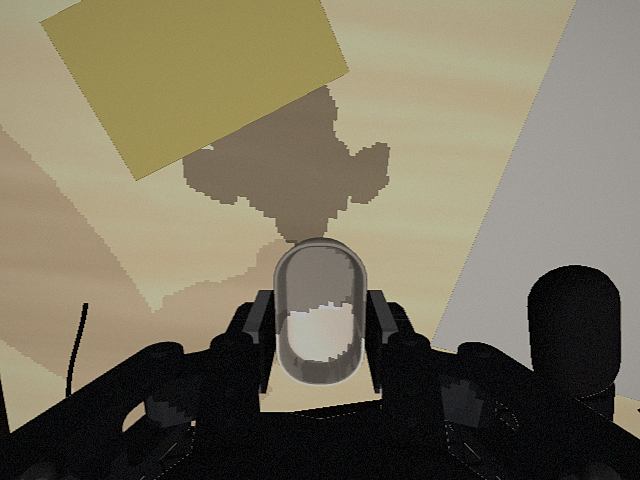

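The dish is held level. I'll carry it to tray two's wide compartment.

>>> drive_tool(series=[0,0,0.01,0,-0.3,-0.5,-0.4,0,0.002,0.02,0.05,-0.6,-0.7,-0.4,0,0.002,0.032,0.1,-1,-0.7,-0.4,0,0.002,0.046,0.1,-1,-0.7,-0.4])

```text
time_s: 43.35
tool_pos: [0.4953, 0.2549, 0.1668]
eef_rot: [-3.137, -0.013, 2.926]
ft_force: [0.1, 1.2, -0.8]
opening: 0.035
```

>>> drive_tool(series=[0,0,0,-0.1,-0.5,0,-0.4,0,0,0,-0.2,-1,0,-0.4])

```text
time_s: 43.6
tool_pos: [0.4913, 0.1319, 0.1648]
eef_rot: [-3.136, -0.017, 2.928]
ft_force: [0.9, -0.8, -0.1]
opening: 0.0347
```

>>> drive_tool(series=[0,0,0,-0.1,-0.5,0,-0.4,0,0,0,-0.2,-1,0,-0.4,0,0,0,-0.2,-1,0,-0.4])

```text
time_s: 43.98
tool_pos: [0.4877, 0.0061, 0.1633]
eef_rot: [-3.135, -0.02, 2.922]
ft_force: [0.3, 0.2, -1.3]
opening: 0.0347
```

```bash
python3 - <<'E'
from h import *
p,f,R,t=cam('wrist'); save('w32',p)
s=monitor.state();print(s['opening'])
rows([(.505,-.0455,.10,2.9305)])
E
```

```text
0.03486146874501444
[ 0.505  -0.0455  0.1     2.9305] -> [-0.001, -0.003, -0.001, -0.247, -0.402, 0.526] dist 0.085
```

View pics/w32.png

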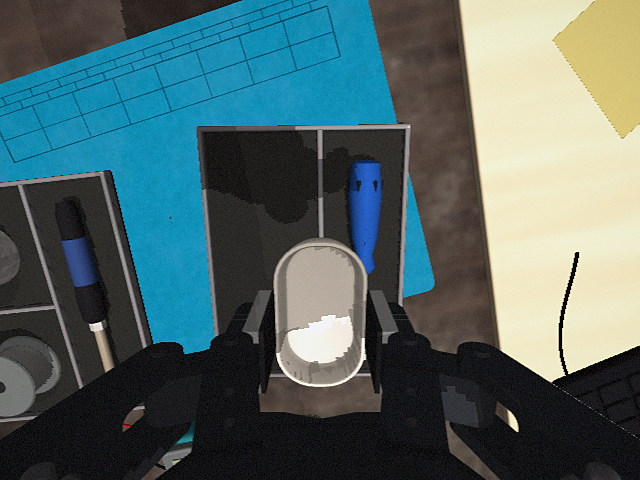

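>>> drive_tool(series=[-0.001,-0.003,0,-0.15,-0.3,0.1,-0.4,-0.001,-0.003,0,-0.247,-0.402,0.4,-0.4,-0.001,-0.003,0,-0.247,-0.402,0.526,-0.4,-0.001,-0.003,0,-0.247,-0.402,0.526,-0.4])

```text
time_s: 44.52
tool_pos: [0.5028, -0.0437, 0.0981]
eef_rot: [3.141, -0.007, 2.926]
ft_force: [-0.4, -0.3, 0.2]
opening: 0.0351
```

```bash
python3 - <<'E'
from h import *
p,f,R,t=cam('wrist'); save('w33',p)
rows([(.505,-.0455,.008,2.9305)])
E
```

```text
[ 0.505  -0.0455  0.008   2.9305] -> [0.0, -0.001, -0.001, -0.014, -0.011, 0.761] dist 0.091
```

View pics/w33.png

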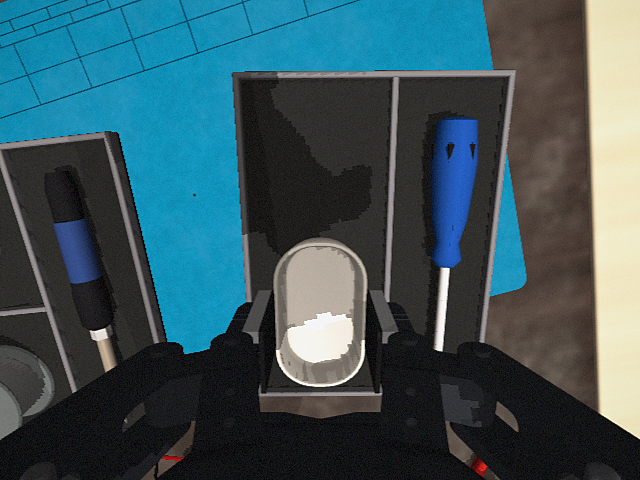

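The compartment walls (246 and 391) straddle the dish at 320. I'll lower it.

>>> drive_tool(series=[0,-0.001,0,-0.014,-0.011,0.3,-0.4,0,-0.001,0,-0.014,-0.011,0.55,-0.4,0,-0.001,0,-0.014,-0.011,0.72,-0.4,0,-0.001,0,-0.014,-0.011,0.77,-0.4,0,-0.001,0,-0.014,-0.011,0.77,-0.4])

```text
time_s: 45.2
tool_pos: [0.5057, -0.045, 0.0078]
eef_rot: [3.141, 0.003, 2.927]
ft_force: [-0.6, -0.2, 1.1]
opening: 0.0353
```

>>> drive_tool(series=[0,0,0,0,0,0.015,-0.4,0,0,0,0,0,0.022,-0.4,0,0,0,0,0,0.022,-0.4])

```text
time_s: 45.58
tool_pos: [0.5061, -0.0451, 0.0056]
eef_rot: [3.141, 0.004, 2.927]
ft_force: [0.6, -0.3, -0.3]
opening: 0.035
```

>>> drive_tool(series=[0,0,0,0,0,0.015,-0.4,0,0,0,0,0,0.015,-0.4])

```text
time_s: 45.82
tool_pos: [0.506, -0.0451, 0.0037]
eef_rot: [3.141, 0.004, 2.927]
ft_force: [0.4, 0.5, -0.4]
opening: 0.0349
```

>>> drive_tool(series=[0,0,0,0,0,0.01,-0.4,0,0,0,0,0,0.01,-0.4])

```text
time_s: 46.08
tool_pos: [0.5061, -0.0452, 0.0026]
eef_rot: [3.141, 0.004, 2.927]
ft_force: [-0.3, 0.4, 1.4]
opening: 0.0351
```

Contact at 0.0026, as predicted. I'll release and lift.

>>> drive_tool(series=[0,0,0,0,0,0,-0.4,0,0,0,0,0,0,0.1,0,0,0,0,0,0,0.1,0,0,0,0,0,0,0.1,0,0,0,0,0,-0.1,0.1,0,0,0,0,0,-0.4,0.1,0,0,0,0,0,-0.9,0.1,0,0,0,0,0,-1,0.1])

```text
time_s: 47.08
tool_pos: [0.5094, -0.046, 0.128]
eef_rot: [3.141, 0.013, 2.927]
ft_force: [0.5, 0.5, -0.8]
opening: 0.047
```

>>> drive_tool(series=[0,0,0,0.3,0,-0.4,0.1,0,0,0,0.9,0,-0.9,0.1,0,0,0,0.9,0,-0.9,0.1,0,0,0,0.9,0,-0.9,0.1])

```text
time_s: 47.58
tool_pos: [0.4022, -0.0226, 0.2361]
eef_rot: [3.141, 0.017, 2.927]
ft_force: [0.2, -0.5, -0.3]
opening: 0.047
```

```bash
python3 - <<'E'
from h import *
p,f,R,t=cam('wrist'); save('w34',p)
p,f,R,t=cam('scene'); save('s34',cv2.resize(p[200:330,250:430],None,fx=4,fy=4))
p,f,R,t=cam('top'); save('t34',cv2.resize(p[140:320,130:490],None,fx=2.2,fy=2.2))
E
```

```text
(no output)
```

View pics/w34.png

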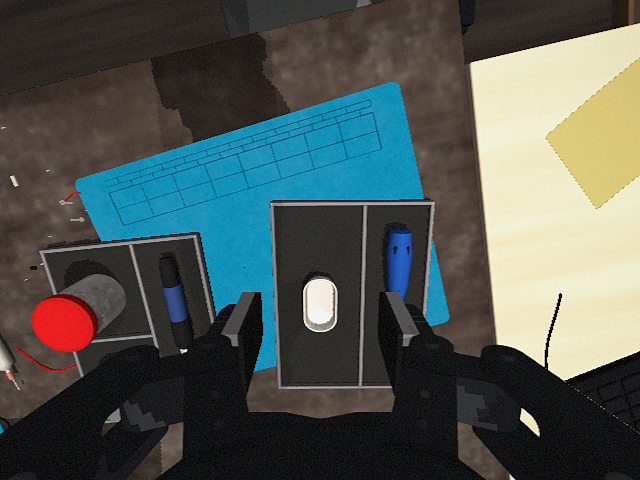

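View pics/s34.png

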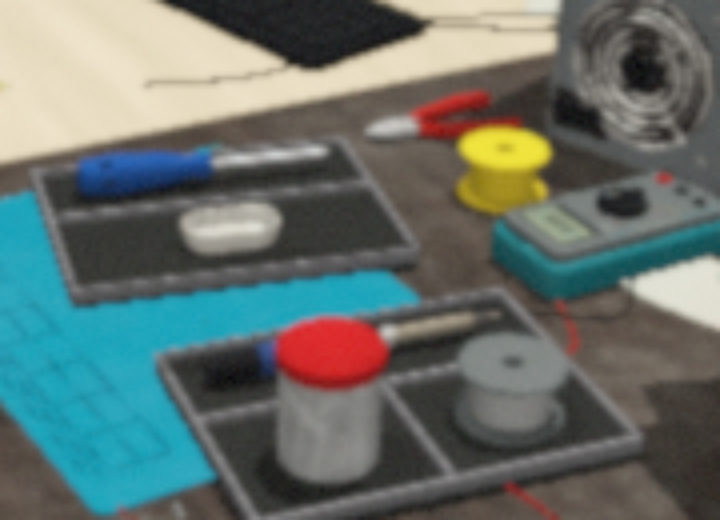

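View pics/t34.png

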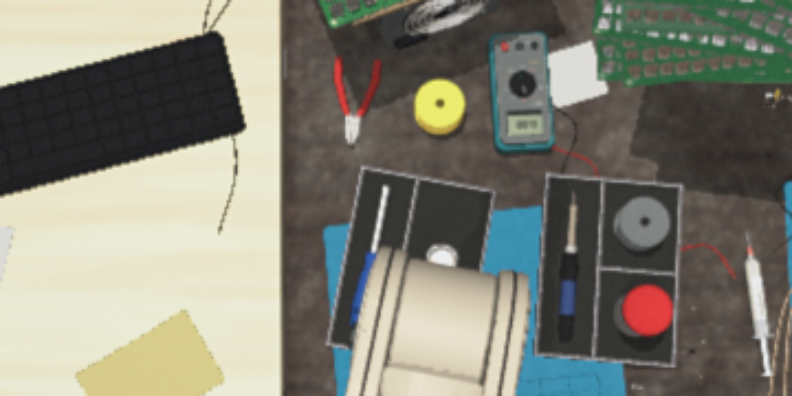

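Both kits are in place and the bystanders have not moved. I'm handing in.

```bash
python3 -c "
from h import *
print(monitor.state()['dq'].round(3)); print(close_job())"
```

```text
[-0.001  0.02  -0.002  0.002 -0.001 -0.001]
the job is handed in; nothing more can be done
None
```

Both kits are made up, and I handed the job in at about 48 s of the 128 s allowed.

- **Tray three:** the iron lies along the middle of the long compartment. The grey reel stands upright in the far small compartment and the red-lidded tin in the near one.
- **Tray two:** the screwdriver lies along the middle of the narrow compartment. The white dish is right way up in the wider one.
- **Last checks:** the final scene, top and wrist pictures show every item inside its compartment and clear of the walls. The syringe, multimeter and cutters look where they were. For the reel, tin, screwdriver and dish I felt the floor under the item before letting go. The iron I released at its computed height.

**Checks that disagreed:**
- **Fingertips:** the pictures put them about 11–23 mm behind the reported tool point, not 14 mm ahead as the text says. My first grip on the iron therefore closed above it. I measured the offset, went lower and then had it.
- **Top camera:** it read about 4 mm low in y compared with the wrist camera, so I placed everything from the wrist measurements.
- **Iron's sideways position:** two wrist views gave 44 mm and 48–50 mm, where the middle is 47 mm. Either is well inside the compartment.

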